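Clamp a knife under the ratchet press

ROBOT

A 7-joint arm with a two-finger parallel gripper is mounted at the origin on the work surface. World frame = base frame: x ahead of the robot, y to its left, z up, the work surface at z = 0. Lengths are in m, angles in rad, forces in N, time in s.
With the tool pointing down it reaches from about 0.425 to 0.875 m from the base axis. Payload 4.7 kg.
Tool frame: the origin (TCP) lies at the very end of the fingers, on their centre line; the grasp point (between the pads) lies 19 mm behind it; z points along the fingers, y is the direction in which the jaws open and shut (so a half turn about z gives the same grasp; the last joint's range is limited). The gripper opens to 87 mm and grips with 3 to 60 N. Pads are 19 mm wide; open, the fingers measure 117 mm over their backs; the gripper's body (75 mm by 190 mm) begins 51 mm behind the grasp point.
Start: joints at [1.202, 0.321, -0.07, 1.45, 0.023, 1.371, -0.057], TCP at [0.243, -0.603, 0.223] pointing down, gripper open.
Joint ranges: [-2.86, 2.86], [-0.3, 2.09], [-1.38, 1.24], [0.06, 2.45], [-1.56, 4.7], [0.09, 2.05], [-2.69, 2.69]. Speed limits (rad/s): [2.57, 2.57, 3.14, 3.14, 3.14, 3.14, 3.14].

INTERFACE

Orientations are given as a rotation vector (axis times angle).
In Python, from bench import ctrl, get_image, camera_info gives the robot as it stands.
- The arm moves only by the tool carry_out, never from a script. Its argument "commands" is a list of rows, each an object of numbers: "tx", "ty", "tz": the shift along the tool's x, y, z in m; "rx", "ry", "rz": the turn, a rotation vector about the tool's x, y, z in rad; "jaw": the opening, from 0 (shut) to 1 (fully open). In form: [{"tx": .., "ty": .., "tz": .., "rx": .., "ry": .., "rz": .., "jaw": ..}, ...]. A call has 1 to 12 rows; each row is the pose to reach, as a shift and turn from the pose commanded when the call began, along the tool's axes at that moment; what a row does not reach only later rows make up. A row lasts 1/8 s, in which the tool goes at most 62.5 mm and 10.7 degrees, less where a joint would pass 70% of its speed; a pose out of reach is approached as far as the arm can. A call with a gripper value outside its range is refused whole. The fingers move at their own pace and stop on an object; "grip_force" is the grip in N (left out, the last holds). Time passes only in rows, so rows that repeat a pose let the fingers close. It gives the time, the measured TCP pose, the force and the opening at its end, in the units of the state.
- ctrl.get_state(): the state, without advancing time (a new reading comes with each control period).
- get_image(name): name is "scene" or "side" or "wrist"; returns the picture (384x512x3 uint8, red, green, blue); there is no depth.
- camera_info(name): a dict with "intrinsics" (3x3 intrinsics, pixels), "k1" (the pictures are not rectified: a ray, as slopes to the right and down, at radius r is drawn at 1 + k1 r^2 times it, then the intrinsics apply), "R" (3x3) and "t" (3): a world point X has camera coordinates R X + t. Camera axes: x right, y down, z forward; pixel columns grow to the right and rows downward; lengths in m; the calibration is good to about 2 mm. A picture is of the moment at which its call begins: read the wrist's pose just before it. camera_info takes no time and is no camera call; for the wrist camera it gives the pose at the moment of the call.
- ctrl.close_job(): hands the job in, once; it reports no verdict.
The state is a dict: "time": time; "joint_positions": joint angles; "qd": joint speeds; "joint_torque": joint torques, N m; "position": TCP position; "tool_rot": TCP orientation; "ft_force": force on the tool from outside, world axes, zero at the start; "torque": the same for the moment, N m; "grip_width": opening from 0.0 (shut) to 1.0 (fully open).
Only numpy, scipy, OpenCV 4.12 (cv2) and the standard library are available. Lean on these libraries where they do the work, as an engineer would, in place of code of your own. Each camera call takes 0.05 s, during which the arm holds its last target.

TASK

Flip the yellow direction selector on top of the bench press's ratchet fully over to its tightening side, then swing the red handle back and forth until the pad has come down and holds the knife's wooden handle firmly. Feel for it and stop as soon as the handle turns clearly harder: the wood cracks if it is squeezed too hard. Let go of the handle at the end, and leave the brush, the tub and the tin where they are.

Things in the scene. Friction and masses are not known exactly. Their poses are not given: they have to be found in the camera images.
- press_axis (a point): Point on the vertical screw axis of the small grey bench press, 160 mm above the bench, level with the open toothed ratchet wheel (70 mm across, 16 teeth, top at 168 mm). z up; the red handle lies along this frame's -x when its joint reads 0. The press is bolted down: base 150 x 220 mm, grey crosshead 120 x 220 mm with its top 149 mm above the bench, on two columns.
- bed (a point): Centre of the top of the press's bed, on the screw axis, 45 mm above the bench. A knife lies on it, its dark wooden handle block under the screw and its blade along +x of press_axis. The top of the block is 25 to 32 mm above the bed: it differs each time and is not known beforehand.
- grip (a point): On the handle's upright wooden grip, 185 mm above the bench: a round peg 22 mm across, its top 207 mm above the bench, that rises from the flat red bar (18 mm wide, top 157 mm above the bench) 140 mm from the screw axis. Can be pinched or loosely caged from above, or pushed from the side.
- handle (a joint): Swing of the red handle about the screw axis, rad, growing clockwise seen from above; stops at -0.6 and +0.6. Selector on tightening: growing swings turn the screw, swings back only click. Force at the grip while moving: 2 to 4 N with the pad in the air (plus brief knocks), 1 to 2 N clicking back; pad on the knife: rising 0.15 to 0.2 N per mm. Firm from about 6 N, wood cracks above about 13 N.
- fin (a point): Centre of the upright yellow fin of the direction selector, 188 mm above the bench; 14 mm long, 8 mm thick, its top 201 mm above the bench. It ends a flat yellow arm (top 176 mm above the bench) 56 mm long from the pivot, so it stands near the screw axis; the fin's thin way is square to the arm.
- pivot (a point): The selector's vertical pivot on the red handle, 56 mm from the screw axis towards the grip, 174 mm above the bench.
- selector (a joint): Turn of the yellow selector relative to the handle, rad: -0.3 = loosening (about its start), +0.3 = tightening; stops at both. Grows clockwise seen from above about its pivot: push the fin about 33 mm sideways, to the right for someone looking from the grip to the screw. 0 = arm in line with the bar. Takes about 2 N, stays where left; it counts as over above 0.2.
- spindle (a joint): Turn of the screw, rad, growing clockwise seen from above; each rad lowers the pad by 5 mm. The screw's own friction keeps it where it is left, but for a little give when the handle is eased off.
- pad: Round red pressure pad under the screw, 42 mm across, 8 mm thick; origin at the centre of its underside, 86 mm above the bench at the start. It moves straight down and is sprung very stiffly.
- brush_grip (a point): Bystander: a hand brush, 200 mm long, lying on the bench; this point is on its handle. Leave alone.
- tub: Bystander: an empty grey plastic tub, 140 x 100 mm, 50 mm high; origin under its centre. Leave alone.
- tin: Bystander: a blue tin, 60 mm across, 70 mm high; origin under its centre. Leave alone.

How it is judged:
By the outcome, as a careful person would: the job done as asked, in the order asked, and still so for the second after the job is handed in, with the robot touching nothing.
It also fails if it takes over 72 s, if anything falls off the work surface, if the arm or the gripper's body presses on something with over 40 N, if the wrist force passes 120 N, or if a joint passes its speed limit or range.

## Working session

There is one attempt and no reset: what is moved stays moved. The work goes in short steps, Python scripts to look and compute and a tool call to move; the robot and the scene stay as the last step left them, time stands still between calls to the robot, and variables do not carry over. Pictures are saved under pics/ and viewed, and the job is handed in when it is done.

Besides the shell and the picture viewer there is one more tool, called after "Request:" as name(argument=value, ...) on one line, values as JSON. carry_out: Moves the arm, as the interface text tells. Its arguments: {"type":"object","properties":{"commands":{"type":"array"},"grip_force":{"type":"number"}},"required":["commands"]}

```bash
mkdir -p pics; ls
python3 - <<'E'
from bench import ctrl,get_image,camera_info
import cv2
for n in ["scene","side"]:
    im=get_image(n); cv2.imwrite(f"pics/{n}0.png",im[:,:,::-1])
    c=camera_info(n); print(n,c)
s=ctrl.get_state();print(s)
E
```

```text
pics
scene {'intrinsics': array([[477.1397008 ,   0.        , 262.4253074 ],
       [  0.        , 477.1397008 , 186.23784479],
       [  0.        ,   0.        ,   1.        ]]), 'k1': -0.1903627482869644, 'R': array([[-0.37785934,  0.92586041,  0.00219362],
       [ 0.7654089 ,  0.31370766, -0.56190455],
       [-0.52093333, -0.21064187, -0.82719917]]), 't': array([ 0.22218745, -0.31640823,  1.65648491])}
side {'intrinsics': array([[415.69567162,   0.        , 254.69562037],
       [  0.        , 415.69567162, 197.34160367],
       [  0.        ,   0.        ,   1.        ]]), 'k1': -0.04681182639768099, 'R': array([[-0.5334293 , -0.84583415, -0.00421496],
       [-0.80439325,  0.50882264, -0.3066774 ],
       [ 0.26154288, -0.16020022, -0.95180419]]), 't': array([0.2677669 , 0.47931494, 1.09118784])}
{'time': 0.1, 'joint_positions': array([ 1.20209992,  0.32172417, -0.07009344,  1.45156526,  0.02259181,
        1.37080261, -0.05689867]), 'qd': array([ 7.61833961e-06, -1.81871847e-03, -2.84139521e-04, -3.28732386e-03,
       -7.20451906e-04,  5.09824924e-04,  1.72818351e-03]), 'joint_torque': array([-3.05929370e-04, -4.92570877e+01, -4.05691685e-01, -3.13398385e+01,
       -6.41636783e-02,  3.95592581e-02,  4.98566487e-05]), 'position': array([ 0.24256009, -0.6025042 ,  0.22158084]), 'tool_rot': array([-3.08258095e+00, -5.97369873e-01,  6.39905462e-04]), 'ft_force': array([ 0.14727469,  0.25128793, -0.88279571]), 'torque': array([-0.01290715, -0.02645305, -0.01215492]), 'grip_width': 0.9986341051687094}
```

View pics/scene0.png

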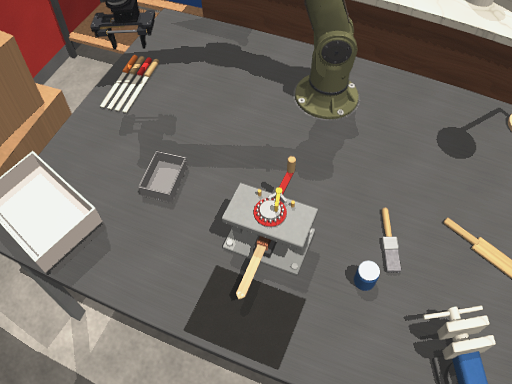

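View pics/side0.png

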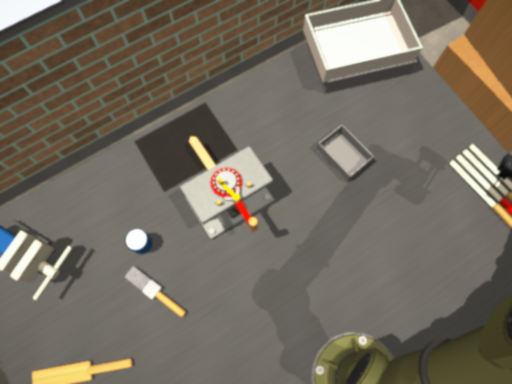

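Run:
```python
import cv2
a=cv2.imread("pics/scene0.png")[140:310,210:330]
b=cv2.imread("pics/side0.png")[130:250,170:290]
cv2.imwrite("pics/c1.png",cv2.resize(a,None,fx=3.5,fy=3.5,interpolation=2))
cv2.imwrite("pics/c2.png",cv2.resize(b,None,fx=5,fy=5,interpolation=2))
```

```text
(no output)
```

View pics/c1.png

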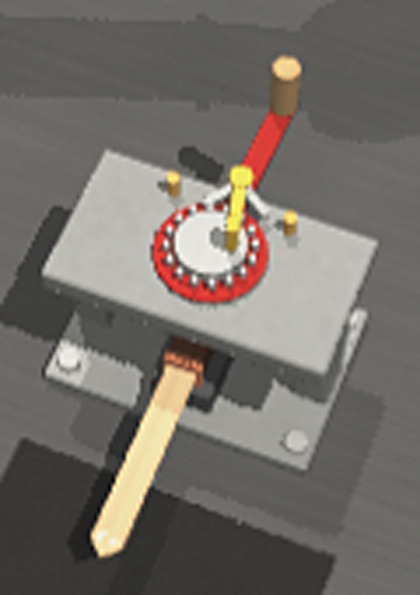

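View pics/c2.png

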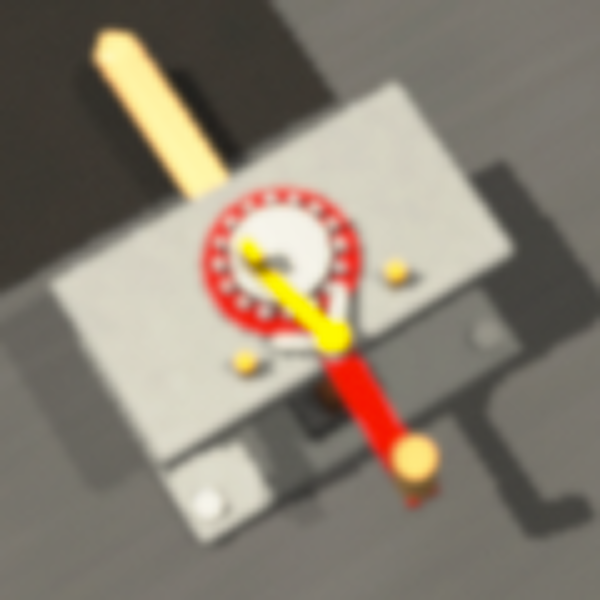

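```bash
cat > h.py <<'E'
import numpy as np, cv2
from scipy.spatial.transform import Rotation as Rn
from bench import ctrl,get_image,camera_info
def ray(n,uv,c=None):
    c=c or camera_info(n)
    K=c["intrinsics"]; d=np.array([c["k1"],0,0,0,0.])
    p=cv2.undistortPoints(np.array([[uv]],float),K,d,None,None)[0,0]
    # exact: fixed-pt
    R=c["R"];t=c["t"]
    return -R.T@t, R.T@np.array([p[0],p[1],1])
def atz(n,uv,z,c=None):
    o,d=ray(n,uv,c); return o+d*(z-o[2])/d[2]
def proj(n,X,c=None):
    c=c or camera_info(n)
    p,_=cv2.projectPoints(np.array(X,float).reshape(-1,1,3),cv2.Rodrigues(c["R"])[0],c["t"],c["intrinsics"],np.array([c["k1"],0,0,0,0.]))
    return p[:,0]
def st():
    s=ctrl.get_state(); print("t %.2f"%s["time"],"p",s["position"].round(4),"rot",s["tool_rot"].round(3),"F",s["ft_force"].round(2),"T",s["torque"].round(2),"g",round(s["grip_width"],3)); return s
E
python3 - <<'E'
from h import *
f1=lambda u,v:((u+.5)/3.5-.5+210,(v+.5)/3.5-.5+140)
f2=lambda u,v:((u+.5)/5-.5+170,(v+.5)/5-.5+130)
for nm,a,b,z in [("grip",(287,67),(415,458),.207),("wheel",(210,252),(282,260),.165),("pivot",(241,177),(332,335),.178),("fintop",(233,225),(248,250),.201),
 ("chA",(105,150),(397,82),.149),("",(378,242),(513,247),.149),("",(330,375),(163,464),.149),("",(43,275),(52,287),.149)]:
    print(nm,atz("scene",f1(*a),z).round(4),atz("side",f2(*b),z).round(4))
E
```

```text
grip [0.46   0.0294 0.207 ] [0.4634 0.0293 0.207 ]
wheel [0.6069 0.0269 0.165 ] [0.6005 0.0258 0.165 ]
pivot [0.5463 0.0269 0.178 ] [0.5474 0.0269 0.178 ]
fintop [0.6007 0.0412 0.201 ] [0.6017 0.0422 0.201 ]
chA [ 0.5441 -0.0837  0.149 ] [ 0.6612 -0.0828  0.149 ]
 [0.5433 0.1346 0.149 ] [ 0.5466 -0.084   0.149 ]
 [0.6594 0.1383 0.149 ] [0.5431 0.1332 0.149 ]
 [ 0.6618 -0.081   0.149 ] [0.6583 0.1347 0.149 ]
```

```bash
cat >> h.py <<'E'
def plan(p,yaw):
    """tool-frame shift to world point p and rz to yaw (tool x heading), from current commanded~measured pose"""
    s=st(); R=Rn.from_rotvec(s["tool_rot"])
    d=R.inv().apply(np.array(p)-s["position"])
    Rt=Rn.from_euler('z',yaw)*Rn.from_rotvec([np.pi,0,0])
    print("shift",d.round(4),"turn",(R.inv()*Rt).as_rotvec().round(4))
E
python3 -c "
from h import *
plan((.601,.042,.27),0)"
```

```text
t 0.10 p [ 0.2426 -0.6025  0.2216] rot [-3.083e+00 -5.970e-01  1.000e-03] F [ 0.15  0.25 -0.88] T [-0.01 -0.03 -0.01] g 0.999
shift [ 0.5732 -0.464  -0.0477] turn [-0.0017  0.0004  0.3828]
```

Request:
carry_out(commands=[{"tx": 0.02, "ty": -0.02, "tz": -0.048, "rz": 0.1, "jaw": 0.46}, {"tx": 0.573, "ty": -0.464, "tz": -0.048, "rz": 0.383, "jaw": 0.46}, {"tx": 0.573, "ty": -0.464, "tz": -0.048, "rz": 0.383, "jaw": 0.46}, {"tx": 0.573, "ty": -0.464, "tz": -0.048, "rz": 0.383, "jaw": 0.46}, {"tx": 0.573, "ty": -0.464, "tz": -0.048, "rz": 0.383, "jaw": 0.46}, {"tx": 0.573, "ty": -0.464, "tz": -0.048, "rz": 0.383, "jaw": 0.46}, {"tx": 0.573, "ty": -0.464, "tz": -0.048, "rz": 0.383, "jaw": 0.46}, {"tx": 0.573, "ty": -0.464, "tz": -0.048, "rz": 0.383, "jaw": 0.46}, {"tx": 0.573, "ty": -0.464, "tz": -0.048, "rz": 0.383, "jaw": 0.46}, {"tx": 0.573, "ty": -0.464, "tz": -0.048, "rz": 0.383, "jaw": 0.46}, {"tx": 0.573, "ty": -0.464, "tz": -0.048, "rz": 0.383, "jaw": 0.46}, {"tx": 0.573, "ty": -0.464, "tz": -0.048, "rz": 0.383, "jaw": 0.46}], grip_force=10)

```text
invalid input
```

Request:
carry_out(commands=[{"tx": 0.02, "ty": -0.02, "tz": -0.048, "rx": 0, "ry": 0, "rz": 0.1, "jaw": 0.46}, {"tx": 0.573, "ty": -0.464, "tz": -0.048, "rx": 0, "ry": 0, "rz": 0.383, "jaw": 0.46}, {"tx": 0.573, "ty": -0.464, "tz": -0.048, "rx": 0, "ry": 0, "rz": 0.383, "jaw": 0.46}, {"tx": 0.573, "ty": -0.464, "tz": -0.048, "rx": 0, "ry": 0, "rz": 0.383, "jaw": 0.46}, {"tx": 0.573, "ty": -0.464, "tz": -0.048, "rx": 0, "ry": 0, "rz": 0.383, "jaw": 0.46}, {"tx": 0.573, "ty": -0.464, "tz": -0.048, "rx": 0, "ry": 0, "rz": 0.383, "jaw": 0.46}, {"tx": 0.573, "ty": -0.464, "tz": -0.048, "rx": 0, "ry": 0, "rz": 0.383, "jaw": 0.46}, {"tx": 0.573, "ty": -0.464, "tz": -0.048, "rx": 0, "ry": 0, "rz": 0.383, "jaw": 0.46}, {"tx": 0.573, "ty": -0.464, "tz": -0.048, "rx": 0, "ry": 0, "rz": 0.383, "jaw": 0.46}, {"tx": 0.573, "ty": -0.464, "tz": -0.048, "rx": 0, "ry": 0, "rz": 0.383, "jaw": 0.46}, {"tx": 0.573, "ty": -0.464, "tz": -0.048, "rx": 0, "ry": 0, "rz": 0.383, "jaw": 0.46}, {"tx": 0.573, "ty": -0.464, "tz": -0.048, "rx": 0, "ry": 0, "rz": 0.383, "jaw": 0.46}], grip_force=10)

```text
time: 1.6
position: [0.5909, 0.024, 0.2703]
tool_rot: [3.141, -0.001, -0.0]
ft_force: [0.6, -1.0, -0.3]
grip_width: 0.459
```

Run:
```python
from h import *
c=camera_info("wrist"); im=get_image("wrist"); cv2.imwrite("pics/w1.png",im[:,:,::-1])
print(proj("wrist",[(.601,.042,.201),(.602,.026,.168),(.547,.027,.178),(.4617,.029,.207)],c).round(1))
plan((.601,.042,.27),0)
```

```text
[[221.5 193.8]
 [243.4 183. ]
 [242.3 248.7]
 [240.1 355. ]]
t 1.65 p [0.5929 0.0351 0.2697] rot [-3.133e+00 -1.700e-02 -3.000e-03] F [2.54 6.83 0.81] T [ 0.55 -0.11  0.05] g 0.457
shift [ 0.0081 -0.0068 -0.0002] turn [-0.0082 -0.0019  0.0106]
```

View pics/w1.png

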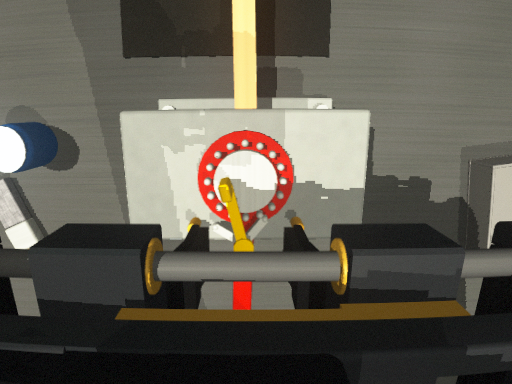

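Request:
carry_out(commands=[{"tx": 0, "ty": 0, "tz": 0, "rx": 0, "ry": 0, "rz": 0, "jaw": 0.46}, {"tx": 0, "ty": 0, "tz": 0.04, "rx": 0, "ry": 0, "rz": 0, "jaw": 0.46}, {"tx": 0, "ty": 0, "tz": 0.065, "rx": 0, "ry": 0, "rz": 0, "jaw": 0.46}, {"tx": 0, "ty": 0, "tz": 0.065, "rx": 0, "ry": 0, "rz": 0, "jaw": 0.46}, {"tx": 0, "ty": 0, "tz": 0.065, "rx": 0, "ry": 0, "rz": 0, "jaw": 0.46}])

```text
time: 2.28
position: [0.5904, 0.0214, 0.2064]
tool_rot: [3.141, -0.003, 0.001]
ft_force: [-0.1, -0.3, -0.2]
grip_width: 0.46
```

Run:
```python
from h import *
c=camera_info("wrist"); im=get_image("wrist"); cv2.imwrite("pics/w2.png",im[:,:,::-1])
print(proj("wrist",[(.601,.042,.201),(.602,.026,.168),(.547,.027,.178)],c).round(1))
plan((.601,.042,.183),0)
```

```text
[[208.3 221.4]
 [238.6 203.3]
 [237.5 287.1]]
t 2.33 p [0.5907 0.0217 0.2067] rot [ 3.141e+00 -2.000e-03  2.000e-03] F [-0.39 -0.03 -0.24] T [-0.03  0.    0.01] g 0.46
shift [ 0.0103 -0.0203  0.0237] turn [ 0.0006 -0.0012 -0.0014]
```

View pics/w2.png

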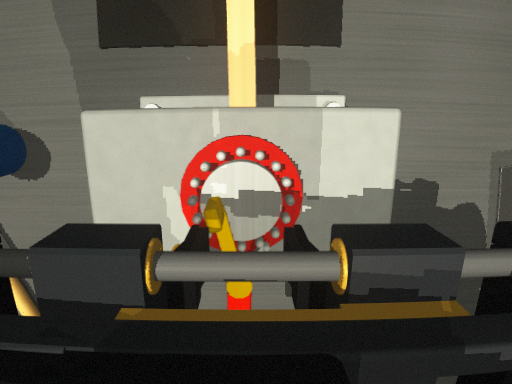

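Request:
carry_out(commands=[{"tx": 0.008, "ty": -0.018, "tz": 0, "rx": 0, "ry": 0, "rz": 0, "jaw": 0.46}, {"tx": 0.008, "ty": -0.018, "tz": 0, "rx": 0, "ry": 0, "rz": 0, "jaw": 0.46}, {"tx": 0.008, "ty": -0.018, "tz": 0.012, "rx": 0, "ry": 0, "rz": 0, "jaw": 0.46}, {"tx": 0.008, "ty": -0.018, "tz": 0.022, "rx": 0, "ry": 0, "rz": 0, "jaw": 0.46}, {"tx": 0.008, "ty": -0.018, "tz": 0.022, "rx": 0, "ry": 0, "rz": 0, "jaw": 0.46}, {"tx": 0.008, "ty": -0.018, "tz": 0.022, "rx": 0, "ry": 0, "rz": 0, "jaw": 0.46}])

```text
time: 3.08
position: [0.5983, 0.0403, 0.1834]
tool_rot: [3.141, -0.001, -0.0]
ft_force: [0.0, 0.7, 0.5]
grip_width: 0.457
```

Run:
```python
from h import *
im=get_image("scene")[140:310,210:330]; cv2.imwrite("pics/s3.png",cv2.resize(im[:,:,::-1],None,fx=3.5,fy=3.5,interpolation=2))
im=get_image("wrist"); cv2.imwrite("pics/w3.png",im[:,:,::-1])
st()
```

```text
t 3.17 p [0.5986 0.0405 0.1839] rot [ 3.142e+00 -1.000e-03  1.000e-03] F [-0.16 -0.34  0.02] T [0.08 0.   0.  ] g 0.458
```

View pics/s3.png

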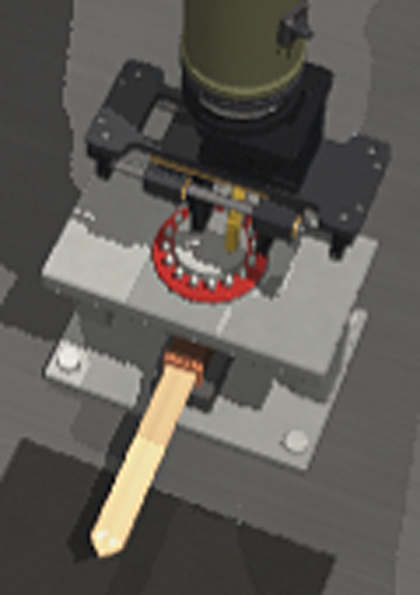

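View pics/w3.png

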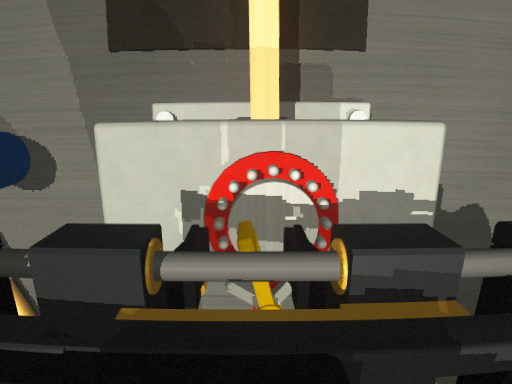

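Request:
carry_out(commands=[{"tx": 0, "ty": 0.012, "tz": 0, "rx": 0, "ry": 0, "rz": 0, "jaw": 0.46}, {"tx": 0, "ty": 0.02, "tz": 0, "rx": 0, "ry": 0, "rz": 0, "jaw": 0.46}, {"tx": 0, "ty": 0.028, "tz": 0, "rx": 0, "ry": 0, "rz": 0, "jaw": 0.46}, {"tx": 0, "ty": 0.035, "tz": 0, "rx": 0, "ry": 0, "rz": 0, "jaw": 0.46}, {"tx": 0, "ty": 0.042, "tz": 0, "rx": 0, "ry": 0, "rz": 0, "jaw": 0.46}, {"tx": 0, "ty": 0.042, "tz": 0, "rx": 0, "ry": 0, "rz": 0, "jaw": 0.46}])

```text
time: 3.92
position: [0.5981, -0.0024, 0.1835]
tool_rot: [3.141, -0.002, -0.001]
ft_force: [-0.3, 0.4, 0.2]
grip_width: 0.461
```

Run:
```python
from h import *
c=camera_info("wrist")
im=get_image("wrist"); cv2.imwrite("pics/w4.png",im[:,:,::-1])
st()
```

```text
t 3.98 p [ 0.598  -0.0024  0.1834] rot [ 3.14e+00 -1.00e-03 -1.00e-03] F [ 0.04 -0.41 -0.57] T [ 0.05 -0.   -0.  ] g 0.461
```

View pics/w4.png

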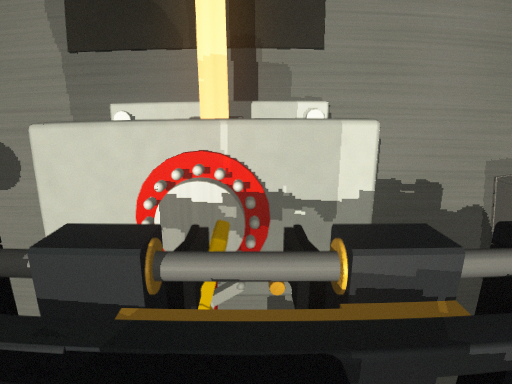

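Request:
carry_out(commands=[{"tx": 0, "ty": 0.004, "tz": 0, "rx": 0, "ry": 0, "rz": 0, "jaw": 0.46}, {"tx": 0, "ty": 0.007, "tz": 0, "rx": 0, "ry": 0, "rz": 0, "jaw": 0.46}, {"tx": 0, "ty": 0.007, "tz": 0, "rx": 0, "ry": 0, "rz": 0, "jaw": 0.46}])

```text
time: 4.35
position: [0.5975, -0.0063, 0.1832]
tool_rot: [-3.139, -0.003, 0.003]
ft_force: [-2.0, 4.9, 1.0]
grip_width: 0.462
```

Run:
```python
from h import *
c=camera_info("wrist")
im=get_image("wrist"); cv2.imwrite("pics/w5.png",im[:,:,::-1])
st()
```

```text
t 4.40 p [ 0.5975 -0.0063  0.1832] rot [-3.139e+00 -3.000e-03  3.000e-03] F [-2.07  5.47  0.88] T [1.21 0.52 0.03] g 0.456
```

View pics/w5.png

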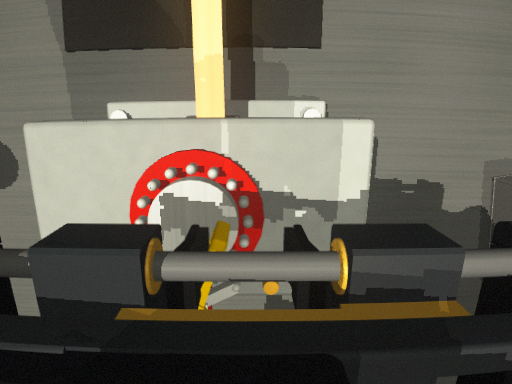

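Request:
carry_out(commands=[{"tx": 0, "ty": -0.012, "tz": 0, "rx": 0, "ry": 0, "rz": 0, "jaw": 0.46}, {"tx": 0, "ty": -0.012, "tz": -0.02, "rx": 0, "ry": 0, "rz": 0, "jaw": 0.46}, {"tx": 0, "ty": -0.012, "tz": -0.06, "rx": 0, "ry": 0, "rz": 0, "jaw": 0.46}, {"tx": -0.05, "ty": -0.02, "tz": -0.06, "rx": 0, "ry": 0, "rz": 0, "jaw": 0.46}, {"tx": -0.1, "ty": -0.038, "tz": -0.06, "rx": 0, "ry": 0, "rz": 0, "jaw": 0.46}, {"tx": -0.1365, "ty": -0.038, "tz": -0.06, "rx": 0, "ry": 0, "rz": 0, "jaw": 0.46}, {"tx": -0.1365, "ty": -0.038, "tz": -0.06, "rx": 0, "ry": 0, "rz": 0, "jaw": 0.46}])

```text
time: 5.28
position: [0.4609, 0.029, 0.2455]
tool_rot: [3.138, -0.001, 0.005]
ft_force: [0.2, -0.5, -0.3]
grip_width: 0.46
```

Run:
```python
from h import *
im=get_image("wrist"); cv2.imwrite("pics/w6.png",im[:,:,::-1])
im=get_image("scene")[140:310,210:330]; cv2.imwrite("pics/s6.png",cv2.resize(im[:,:,::-1],None,fx=3.5,fy=3.5,interpolation=2))
im=get_image("side")[130:250,170:290]; cv2.imwrite("pics/d6.png",cv2.resize(im[:,:,::-1],None,fx=5,fy=5,interpolation=2))
s=st();print(s["joint_positions"].round(2))
```

```text
t 5.42 p [0.4631 0.0291 0.2447] rot [ 3.141e+00 -1.000e-03  4.000e-03] F [-0.52 -0.56 -0.69] T [ 0.05 -0.03  0.01] g 0.464
[ 0.52 -0.08 -0.6   1.84 -0.05  1.37 -1.64]
```

View pics/w6.png

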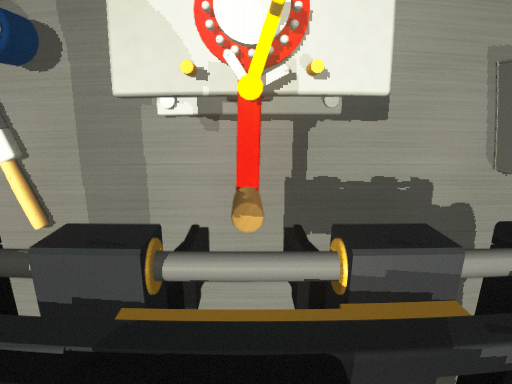

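View pics/s6.png

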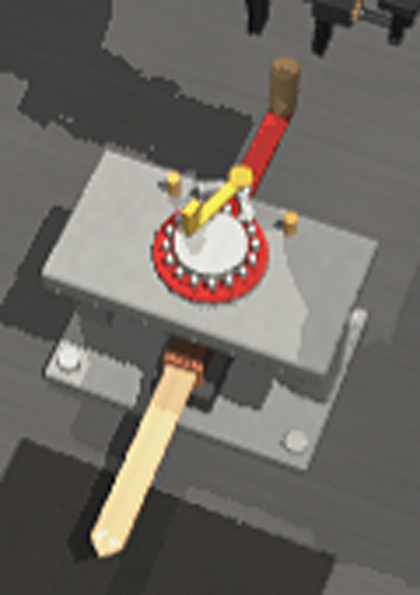

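View pics/d6.png

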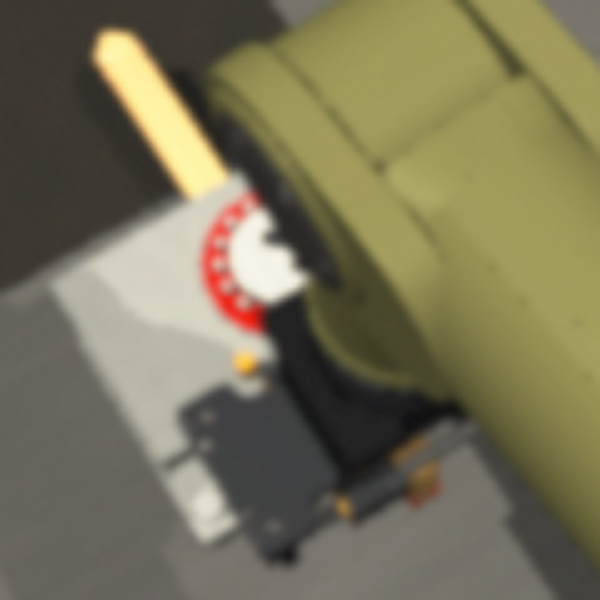

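Request:
carry_out(commands=[{"tx": -0.001, "ty": 0, "tz": 0.03, "rx": 0, "ry": 0, "rz": 0, "jaw": 0.46}, {"tx": -0.001, "ty": 0, "tz": 0.06, "rx": 0, "ry": 0, "rz": 0, "jaw": 0.46}, {"tx": -0.001, "ty": 0, "tz": 0.074, "rx": 0, "ry": 0, "rz": 0, "jaw": 0.46}, {"tx": -0.001, "ty": 0, "tz": 0.074, "rx": 0, "ry": 0, "rz": 0, "jaw": 0.35}, {"tx": -0.001, "ty": 0, "tz": 0.074, "rx": 0, "ry": 0, "rz": 0, "jaw": 0.35}])

```text
time: 6.05
position: [0.4619, 0.0297, 0.1706]
tool_rot: [-3.141, 0.0, -0.003]
ft_force: [-1.0, 0.5, -0.4]
grip_width: 0.368
```

Run:
```python
from h import *
s=st();print(s["joint_positions"].round(2))
im=get_image("scene")[120:310,210:350]; cv2.imwrite("pics/s7.png",cv2.resize(im[:,:,::-1],None,fx=3,fy=3,interpolation=2))
im=get_image("wrist"); cv2.imwrite("pics/w7.png",im[:,:,::-1])
import math
a=(.602,.026)
x,y=s["position"][:2]; f0=math.atan2(y-a[1],a[0]-x); print(f0,math.hypot(y-a[1],a[0]-x))
for f in (.1,.2,.3,.4,.5,.54): print(f,round(-.14*(math.cos(f)-math.cos(f0)),4),round(-.14*(math.sin(f)-math.sin(f0)),4))
```

```text
t 6.05 p [0.4619 0.0297 0.1706] rot [-3.141e+00  0.000e+00 -3.000e-03] F [-1.02  0.47 -0.42] T [-0.04  0.04  0.02] g 0.368
[ 0.52 -0.03 -0.62  1.95 -0.02  1.21 -1.67]
0.026274471326760047 0.14014390822778747
0.1 0.0007 -0.0103
0.2 0.0027 -0.0241
0.3 0.0062 -0.0377
0.4 0.011 -0.0508
0.5 0.0171 -0.0634
0.54 0.0199 -0.0683
```

View pics/s7.png

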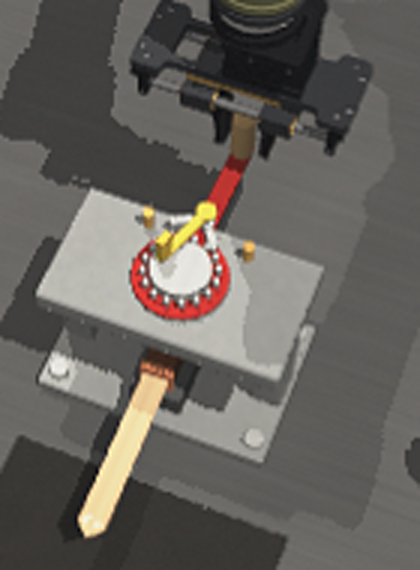

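View pics/w7.png

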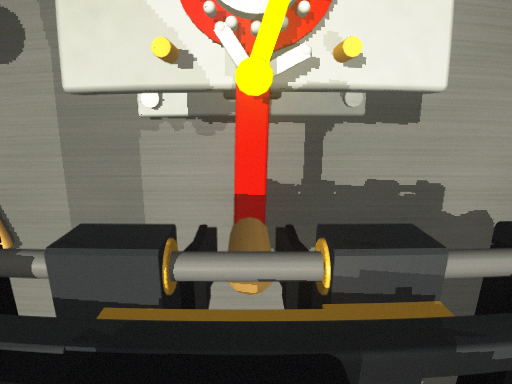

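Request:
carry_out(commands=[{"tx": 0.001, "ty": -0.0103, "tz": 0, "rx": 0, "ry": 0, "rz": 0.07, "jaw": 0.35}, {"tx": 0.003, "ty": -0.024, "tz": 0, "rx": 0, "ry": 0, "rz": 0.17, "jaw": 0.35}, {"tx": 0.006, "ty": -0.038, "tz": 0, "rx": 0, "ry": 0, "rz": 0.27, "jaw": 0.35}, {"tx": 0.011, "ty": -0.051, "tz": 0, "rx": 0, "ry": 0, "rz": 0.37, "jaw": 0.35}, {"tx": 0.017, "ty": -0.0634, "tz": 0, "rx": 0, "ry": 0, "rz": 0.47, "jaw": 0.35}])

```text
time: 6.78
position: [0.4785, 0.0921, 0.1705]
tool_rot: [3.052, -0.738, 0.003]
ft_force: [0.3, -4.1, 1.2]
grip_width: 0.349
```

Run:
```python
from h import *
s=st();print(s["joint_positions"].round(2))
im=get_image("scene")[120:310,210:350]; cv2.imwrite("pics/s8.png",cv2.resize(im[:,:,::-1],None,fx=3,fy=3,interpolation=2))
st()
```

```text
t 6.78 p [0.4785 0.0921 0.1705] rot [ 3.052e+00 -7.380e-01  3.000e-03] F [ 0.3  -4.06  1.22] T [-0.54 -0.02  0.03] g 0.349
[ 0.44  0.04 -0.7   1.89  0.03  1.22 -2.31]
t 6.83 p [0.4792 0.0944 0.1706] rot [-3.052  0.74  -0.004] F [0.18 1.33 1.01] T [ 0.19 -0.06 -0.  ] g 0.346
```

View pics/s8.png

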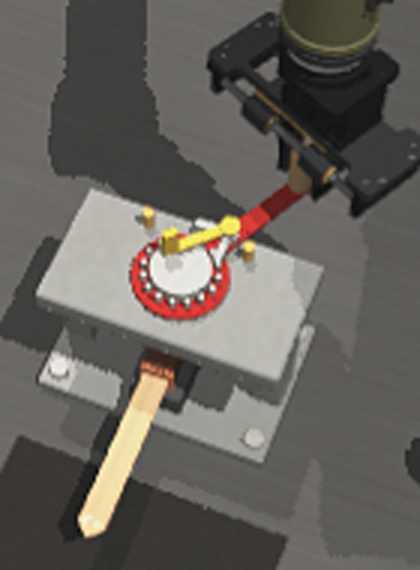

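```bash
cat >> h.py <<'E'
def arc(f0,fs,off=.026,a=(.602,.026),r=.14):
    P=lambda f:np.array([a[0]-r*np.cos(f),a[1]+r*np.sin(f)])
    yaw=-(f0-off); ex=np.array([np.cos(yaw),np.sin(yaw)]); ey=np.array([np.sin(yaw),-np.cos(yaw)])
    for f in fs:
        d=P(f)-P(f0); print('f %.2f {"tx": %.4f, "ty": %.4f, "tz": 0, "rx": 0, "ry": 0, "rz": %.3f, "jaw": 0.35}'%(f,d@ex,d@ey,f-f0))
E
python3 -c "
from h import *
arc(.5,[.42,.32,.2,.08,-.04,-.16,-.28,-.4,-.5,-.55])
arc(-.55,[-.48,-.4,-.3,-.2,-.1,0,.1,.2,.3,.4,.5,.54])
arc(.54,[.46,.36,.24,.12,0,-.12,-.24,-.36,-.48,-.55])
"
```

```text
f 0.42 {"tx": 0.0002, "ty": 0.0112, "tz": 0, "rx": 0, "ry": 0, "rz": -0.080, "jaw": 0.35}
f 0.32 {"tx": 0.0016, "ty": 0.0251, "tz": 0, "rx": 0, "ry": 0, "rz": -0.180, "jaw": 0.35}
f 0.20 {"tx": 0.0052, "ty": 0.0415, "tz": 0, "rx": 0, "ry": 0, "rz": -0.300, "jaw": 0.35}
f 0.08 {"tx": 0.0107, "ty": 0.0574, "tz": 0, "rx": 0, "ry": 0, "rz": -0.420, "jaw": 0.35}
f -0.04 {"tx": 0.0180, "ty": 0.0725, "tz": 0, "rx": 0, "ry": 0, "rz": -0.540, "jaw": 0.35}
f -0.16 {"tx": 0.0272, "ty": 0.0866, "tz": 0, "rx": 0, "ry": 0, "rz": -0.660, "jaw": 0.35}
f -0.28 {"tx": 0.0379, "ty": 0.0995, "tz": 0, "rx": 0, "ry": 0, "rz": -0.780, "jaw": 0.35}
f -0.40 {"tx": 0.0501, "ty": 0.1110, "tz": 0, "rx": 0, "ry": 0, "rz": -0.900, "jaw": 0.35}
f -0.50 {"tx": 0.0613, "ty": 0.1194, "tz": 0, "rx": 0, "ry": 0, "rz": -1.000, "jaw": 0.35}
f -0.55 {"tx": 0.0672, "ty": 0.1232, "tz": 0, "rx": 0, "ry": 0, "rz": -1.050, "jaw": 0.35}
f -0.48 {"tx": 0.0006, "ty": -0.0098, "tz": 0, "rx": 0, "ry": 0, "rz": 0.070, "jaw": 0.35}
f -0.40 {"tx": 0.0021, "ty": -0.0209, "tz": 0, "rx": 0, "ry": 0, "rz": 0.150, "jaw": 0.35}
f -0.30 {"tx
[... 1095 characters left out ...]
y": 0.0415, "tz": 0, "rx": 0, "ry": 0, "rz": -0.300, "jaw": 0.35}
f 0.12 {"tx": 0.0107, "ty": 0.0574, "tz": 0, "rx": 0, "ry": 0, "rz": -0.420, "jaw": 0.35}
f 0.00 {"tx": 0.0180, "ty": 0.0725, "tz": 0, "rx": 0, "ry": 0, "rz": -0.540, "jaw": 0.35}
f -0.12 {"tx": 0.0272, "ty": 0.0866, "tz": 0, "rx": 0, "ry": 0, "rz": -0.660, "jaw": 0.35}
f -0.24 {"tx": 0.0379, "ty": 0.0995, "tz": 0, "rx": 0, "ry": 0, "rz": -0.780, "jaw": 0.35}
f -0.36 {"tx": 0.0501, "ty": 0.1110, "tz": 0, "rx": 0, "ry": 0, "rz": -0.900, "jaw": 0.35}
f -0.48 {"tx": 0.0636, "ty": 0.1210, "tz": 0, "rx": 0, "ry": 0, "rz": -1.020, "jaw": 0.35}
f -0.55 {"tx": 0.0720, "ty": 0.1260, "tz": 0, "rx": 0, "ry": 0, "rz": -1.090, "jaw": 0.35}
```

Request:
carry_out(commands=[{"tx": 0.0002, "ty": 0.0112, "tz": 0, "rx": 0, "ry": 0, "rz": -0.08, "jaw": 0.35}, {"tx": 0.0016, "ty": 0.025, "tz": 0, "rx": 0, "ry": 0, "rz": -0.18, "jaw": 0.35}, {"tx": 0.0052, "ty": 0.0415, "tz": 0, "rx": 0, "ry": 0, "rz": -0.3, "jaw": 0.35}, {"tx": 0.0107, "ty": 0.0574, "tz": 0, "rx": 0, "ry": 0, "rz": -0.42, "jaw": 0.35}, {"tx": 0.018, "ty": 0.0725, "tz": 0, "rx": 0, "ry": 0, "rz": -0.54, "jaw": 0.35}, {"tx": 0.0272, "ty": 0.0866, "tz": 0, "rx": 0, "ry": 0, "rz": -0.66, "jaw": 0.35}, {"tx": 0.0379, "ty": 0.0995, "tz": 0, "rx": 0, "ry": 0, "rz": -0.78, "jaw": 0.35}, {"tx": 0.05, "ty": 0.111, "tz": 0, "rx": 0, "ry": 0, "rz": -0.9, "jaw": 0.35}, {"tx": 0.0613, "ty": 0.1194, "tz": 0, "rx": 0, "ry": 0, "rz": -1.0, "jaw": 0.35}, {"tx": 0.0672, "ty": 0.1232, "tz": 0, "rx": 0, "ry": 0, "rz": -1.05, "jaw": 0.35}])

```text
time: 8.07
position: [0.4822, -0.0481, 0.1701]
tool_rot: [3.009, 0.902, 0.001]
ft_force: [-0.9, 1.2, 0.3]
grip_width: 0.353
```

Run:
```python
from h import *
s=st();print(s["joint_positions"].round(2))
im=get_image("scene")[120:310,210:350]; cv2.imwrite("pics/s9.png",cv2.resize(im[:,:,::-1],None,fx=3,fy=3,interpolation=2))
```

```text
t 8.07 p [ 0.4822 -0.0481  0.1701] rot [3.009e+00 9.020e-01 1.000e-03] F [-0.89  1.24  0.27] T [ 0.11  0.14 -0.06] g 0.353
[ 0.59  0.03 -0.55  1.9   0.01  1.22 -0.95]
```

View pics/s9.png

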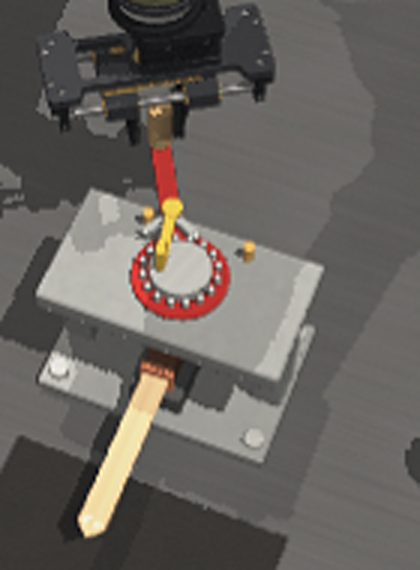

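Request:
carry_out(commands=[{"tx": 0.0006, "ty": -0.0098, "tz": 0, "rx": 0, "ry": 0, "rz": 0.07, "jaw": 0.35}, {"tx": 0.0021, "ty": -0.021, "tz": 0, "rx": 0, "ry": 0, "rz": 0.15, "jaw": 0.35}, {"tx": 0.0053, "ty": -0.0345, "tz": 0, "rx": 0, "ry": 0, "rz": 0.25, "jaw": 0.35}, {"tx": 0.0097, "ty": -0.0478, "tz": 0, "rx": 0, "ry": 0, "rz": 0.35, "jaw": 0.35}, {"tx": 0.0155, "ty": -0.0605, "tz": 0, "rx": 0, "ry": 0, "rz": 0.45, "jaw": 0.35}, {"tx": 0.0225, "ty": -0.0726, "tz": 0, "rx": 0, "ry": 0, "rz": 0.55, "jaw": 0.35}, {"tx": 0.0307, "ty": -0.084, "tz": 0, "rx": 0, "ry": 0, "rz": 0.65, "jaw": 0.35}, {"tx": 0.04, "ty": -0.0944, "tz": 0, "rx": 0, "ry": 0, "rz": 0.75, "jaw": 0.35}, {"tx": 0.0503, "ty": -0.1039, "tz": 0, "rx": 0, "ry": 0, "rz": 0.85, "jaw": 0.35}, {"tx": 0.0615, "ty": -0.1123, "tz": 0, "rx": 0, "ry": 0, "rz": 0.95, "jaw": 0.35}, {"tx": 0.0735, "ty": -0.1196, "tz": 0, "rx": 0, "ry": 0, "rz": 1.05, "jaw": 0.35}, {"tx": 0.0785, "ty": -0.1221, "tz": 0, "rx": 0, "ry": 0, "rz": 1.09, "jaw": 0.35}])

```text
time: 9.62
position: [0.4813, 0.0979, 0.1703]
tool_rot: [3.039, -0.794, 0.002]
ft_force: [-1.1, -2.2, 0.9]
grip_width: 0.352
```

Request:
carry_out(commands=[{"tx": 0.0002, "ty": 0.0112, "tz": 0, "rx": 0, "ry": 0, "rz": -0.08, "jaw": 0.35}, {"tx": 0.0016, "ty": 0.025, "tz": 0, "rx": 0, "ry": 0, "rz": -0.18, "jaw": 0.35}, {"tx": 0.0052, "ty": 0.0415, "tz": 0, "rx": 0, "ry": 0, "rz": -0.3, "jaw": 0.35}, {"tx": 0.0107, "ty": 0.0574, "tz": 0, "rx": 0, "ry": 0, "rz": -0.42, "jaw": 0.35}, {"tx": 0.018, "ty": 0.0725, "tz": 0, "rx": 0, "ry": 0, "rz": -0.54, "jaw": 0.35}, {"tx": 0.0272, "ty": 0.0866, "tz": 0, "rx": 0, "ry": 0, "rz": -0.66, "jaw": 0.35}, {"tx": 0.0379, "ty": 0.0995, "tz": 0, "rx": 0, "ry": 0, "rz": -0.78, "jaw": 0.35}, {"tx": 0.05, "ty": 0.111, "tz": 0, "rx": 0, "ry": 0, "rz": -0.9, "jaw": 0.35}, {"tx": 0.0636, "ty": 0.121, "tz": 0, "rx": 0, "ry": 0, "rz": -1.02, "jaw": 0.35}, {"tx": 0.072, "ty": 0.126, "tz": 0, "rx": 0, "ry": 0, "rz": -1.09, "jaw": 0.35}])

```text
time: 10.88
position: [0.4821, -0.0479, 0.17]
tool_rot: [3.009, 0.902, 0.0]
ft_force: [-0.4, 1.3, 1.1]
grip_width: 0.352
```

Run:
```python
from h import *
s=st();print(s["joint_positions"].round(2))
im=get_image("scene")[120:310,210:350]; cv2.imwrite("pics/s10.png",cv2.resize(im[:,:,::-1],None,fx=3,fy=3,interpolation=2))
```

```text
t 10.88 p [ 0.4821 -0.0479  0.17  ] rot [3.009 0.902 0.   ] F [-0.39  1.26  1.14] T [0.11 0.17 0.1 ] g 0.352
[ 0.59  0.03 -0.55  1.9   0.01  1.22 -0.95]
```

View pics/s10.png

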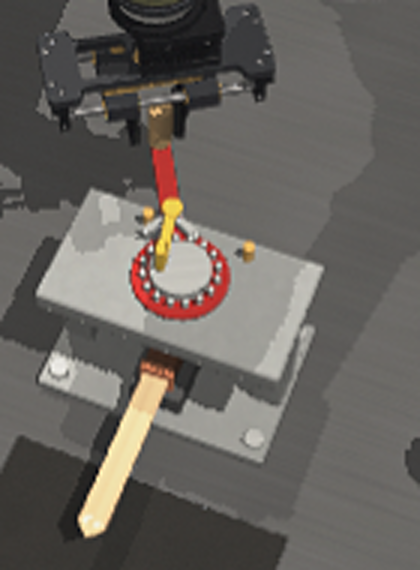

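```bash
python3 -c "
from h import *
arc(-.55,[-.5,-.4,-.3,-.25])
arc(0,[.05,.1,.15,.2])
arc(0,[-.05,-.1])
"
```

```text
f -0.50 {"tx": 0.0004, "ty": -0.0070, "tz": 0, "rx": 0, "ry": 0, "rz": 0.050, "jaw": 0.35}
f -0.40 {"tx": 0.0021, "ty": -0.0209, "tz": 0, "rx": 0, "ry": 0, "rz": 0.150, "jaw": 0.35}
f -0.30 {"tx": 0.0053, "ty": -0.0345, "tz": 0, "rx": 0, "ry": 0, "rz": 0.250, "jaw": 0.35}
f -0.25 {"tx": 0.0073, "ty": -0.0412, "tz": 0, "rx": 0, "ry": 0, "rz": 0.300, "jaw": 0.35}
f 0.05 {"tx": 0.0004, "ty": -0.0070, "tz": 0, "rx": 0, "ry": 0, "rz": 0.050, "jaw": 0.35}
f 0.10 {"tx": 0.0011, "ty": -0.0140, "tz": 0, "rx": 0, "ry": 0, "rz": 0.100, "jaw": 0.35}
f 0.15 {"tx": 0.0021, "ty": -0.0209, "tz": 0, "rx": 0, "ry": 0, "rz": 0.150, "jaw": 0.35}
f 0.20 {"tx": 0.0035, "ty": -0.0277, "tz": 0, "rx": 0, "ry": 0, "rz": 0.200, "jaw": 0.35}
f -0.05 {"tx": -0.0000, "ty": 0.0070, "tz": 0, "rx": 0, "ry": 0, "rz": -0.050, "jaw": 0.35}
f -0.10 {"tx": 0.0003, "ty": 0.0140, "tz": 0, "rx": 0, "ry": 0, "rz": -0.100, "jaw": 0.35}
```

Request:
carry_out(commands=[{"tx": 0.0006, "ty": -0.0098, "tz": 0, "rx": 0, "ry": 0, "rz": 0.07, "jaw": 0.35}, {"tx": 0.0021, "ty": -0.021, "tz": 0, "rx": 0, "ry": 0, "rz": 0.15, "jaw": 0.35}, {"tx": 0.0053, "ty": -0.0345, "tz": 0, "rx": 0, "ry": 0, "rz": 0.25, "jaw": 0.35}, {"tx": 0.0053, "ty": -0.0345, "tz": 0, "rx": 0, "ry": 0, "rz": 0.25, "jaw": 0.35}])

```text
time: 11.42
position: [0.4675, -0.0144, 0.1701]
tool_rot: [3.098, 0.52, 0.001]
ft_force: [0.1, 0.3, 0.6]
grip_width: 0.349
```

Request:
carry_out(commands=[{"tx": 0.0004, "ty": -0.007, "tz": 0, "rx": 0, "ry": 0, "rz": 0.05, "jaw": 0.35}, {"tx": 0.0011, "ty": -0.014, "tz": 0, "rx": 0, "ry": 0, "rz": 0.1, "jaw": 0.35}, {"tx": 0.0021, "ty": -0.0209, "tz": 0, "rx": 0, "ry": 0, "rz": 0.15, "jaw": 0.35}])

```text
time: 11.8
position: [0.4635, 0.0036, 0.1699]
tool_rot: [3.127, 0.28, 0.003]
ft_force: [1.2, -1.8, -0.7]
grip_width: 0.351
```

Request:
carry_out(commands=[{"tx": 0.0004, "ty": -0.007, "tz": 0, "rx": 0, "ry": 0, "rz": 0.05, "jaw": 0.35}, {"tx": 0.0011, "ty": -0.014, "tz": 0, "rx": 0, "ry": 0, "rz": 0.1, "jaw": 0.35}])

```text
time: 12.05
position: [0.4621, 0.0175, 0.1699]
tool_rot: [3.137, 0.123, 0.002]
ft_force: [1.9, -1.9, 0.5]
grip_width: 0.352
```

Request:
carry_out(commands=[{"tx": 0.0004, "ty": -0.007, "tz": 0, "rx": 0, "ry": 0, "rz": 0.05, "jaw": 0.35}, {"tx": 0.0011, "ty": -0.014, "tz": 0, "rx": 0, "ry": 0, "rz": 0.1, "jaw": 0.35}])

```text
time: 12.3
position: [0.4621, 0.0315, 0.1699]
tool_rot: [3.14, -0.033, 0.002]
ft_force: [1.4, -2.2, -1.3]
grip_width: 0.351
```

Request:
carry_out(commands=[{"tx": 0.0004, "ty": -0.007, "tz": 0, "rx": 0, "ry": 0, "rz": 0.05, "jaw": 0.35}, {"tx": 0.0011, "ty": -0.014, "tz": 0, "rx": 0, "ry": 0, "rz": 0.1, "jaw": 0.35}])

```text
time: 12.55
position: [0.4634, 0.0454, 0.1699]
tool_rot: [3.134, -0.19, 0.002]
ft_force: [1.1, -2.7, 0.2]
grip_width: 0.351
```

Request:
carry_out(commands=[{"tx": 0.0004, "ty": -0.007, "tz": 0, "rx": 0, "ry": 0, "rz": 0.05, "jaw": 0.35}, {"tx": 0.0011, "ty": -0.014, "tz": 0, "rx": 0, "ry": 0, "rz": 0.1, "jaw": 0.35}])

```text
time: 12.8
position: [0.4662, 0.0592, 0.1699]
tool_rot: [3.121, -0.347, 0.002]
ft_force: [0.7, -1.6, 0.6]
grip_width: 0.351
```

Request:
carry_out(commands=[{"tx": 0.0004, "ty": -0.007, "tz": 0, "rx": 0, "ry": 0, "rz": 0.05, "jaw": 0.35}, {"tx": 0.0011, "ty": -0.014, "tz": 0, "rx": 0, "ry": 0, "rz": 0.1, "jaw": 0.35}])

```text
time: 13.05
position: [0.4703, 0.0725, 0.1699]
tool_rot: [3.099, -0.502, 0.002]
ft_force: [0.5, -2.6, 0.4]
grip_width: 0.352
```

Request:
carry_out(commands=[{"tx": 0.0004, "ty": -0.007, "tz": 0, "rx": 0, "ry": 0, "rz": 0.05, "jaw": 0.35}, {"tx": 0.0011, "ty": -0.014, "tz": 0, "rx": 0, "ry": 0, "rz": 0.1, "jaw": 0.35}, {"tx": 0.0021, "ty": -0.0209, "tz": 0, "rx": 0, "ry": 0, "rz": 0.15, "jaw": 0.35}])

```text
time: 13.42
position: [0.4789, 0.0917, 0.1699]
tool_rot: [3.053, -0.733, 0.002]
ft_force: [-0.1, -3.2, 0.9]
grip_width: 0.349
```

Request:
carry_out(commands=[{"tx": 0.0002, "ty": 0.0112, "tz": 0, "rx": 0, "ry": 0, "rz": -0.08, "jaw": 0.35}, {"tx": 0.0016, "ty": 0.025, "tz": 0, "rx": 0, "ry": 0, "rz": -0.18, "jaw": 0.35}, {"tx": 0.0052, "ty": 0.0415, "tz": 0, "rx": 0, "ry": 0, "rz": -0.3, "jaw": 0.35}, {"tx": 0.0107, "ty": 0.0574, "tz": 0, "rx": 0, "ry": 0, "rz": -0.42, "jaw": 0.35}, {"tx": 0.018, "ty": 0.0725, "tz": 0, "rx": 0, "ry": 0, "rz": -0.54, "jaw": 0.35}, {"tx": 0.0272, "ty": 0.0866, "tz": 0, "rx": 0, "ry": 0, "rz": -0.66, "jaw": 0.35}, {"tx": 0.0379, "ty": 0.0995, "tz": 0, "rx": 0, "ry": 0, "rz": -0.78, "jaw": 0.35}, {"tx": 0.05, "ty": 0.111, "tz": 0, "rx": 0, "ry": 0, "rz": -0.9, "jaw": 0.35}, {"tx": 0.0613, "ty": 0.1194, "tz": 0, "rx": 0, "ry": 0, "rz": -1.0, "jaw": 0.35}, {"tx": 0.0672, "ty": 0.1232, "tz": 0, "rx": 0, "ry": 0, "rz": -1.05, "jaw": 0.35}])

```text
time: 14.68
position: [0.4824, -0.0482, 0.1696]
tool_rot: [3.009, 0.902, -0.0]
ft_force: [-0.6, 1.0, 1.8]
grip_width: 0.349
```

Request:
carry_out(commands=[{"tx": 0.0004, "ty": -0.007, "tz": 0, "rx": 0, "ry": 0, "rz": 0.05, "jaw": 0.35}, {"tx": 0.0011, "ty": -0.014, "tz": 0, "rx": 0, "ry": 0, "rz": 0.1, "jaw": 0.35}, {"tx": 0.0021, "ty": -0.0209, "tz": 0, "rx": 0, "ry": 0, "rz": 0.15, "jaw": 0.35}])

```text
time: 15.05
position: [0.4728, -0.0289, 0.1697]
tool_rot: [3.069, 0.669, 0.001]
ft_force: [-0.4, 0.3, -0.8]
grip_width: 0.349
```

Request:
carry_out(commands=[{"tx": 0.0004, "ty": -0.007, "tz": 0, "rx": 0, "ry": 0, "rz": 0.05, "jaw": 0.35}, {"tx": 0.0011, "ty": -0.014, "tz": 0, "rx": 0, "ry": 0, "rz": 0.1, "jaw": 0.35}])

```text
time: 15.3
position: [0.4681, -0.0158, 0.1698]
tool_rot: [3.098, 0.515, 0.001]
ft_force: [1.6, -1.2, -1.0]
grip_width: 0.349
```

Request:
carry_out(commands=[{"tx": 0.0004, "ty": -0.007, "tz": 0, "rx": 0, "ry": 0, "rz": 0.05, "jaw": 0.35}, {"tx": 0.0011, "ty": -0.014, "tz": 0, "rx": 0, "ry": 0, "rz": 0.1, "jaw": 0.35}])

```text
time: 15.55
position: [0.4649, -0.0029, 0.1698]
tool_rot: [3.119, 0.358, 0.002]
ft_force: [1.8, -1.2, -0.7]
grip_width: 0.352
```

Request:
carry_out(commands=[{"tx": 0.0004, "ty": -0.007, "tz": 0, "rx": 0, "ry": 0, "rz": 0.05, "jaw": 0.35}, {"tx": 0.0011, "ty": -0.014, "tz": 0, "rx": 0, "ry": 0, "rz": 0.1, "jaw": 0.35}])

```text
time: 15.8
position: [0.4629, 0.011, 0.1698]
tool_rot: [3.133, 0.202, 0.002]
ft_force: [2.0, -1.4, 0.0]
grip_width: 0.35
```

Request:
carry_out(commands=[{"tx": 0.0004, "ty": -0.007, "tz": 0, "rx": 0, "ry": 0, "rz": 0.05, "jaw": 0.35}, {"tx": 0.0011, "ty": -0.014, "tz": 0, "rx": 0, "ry": 0, "rz": 0.1, "jaw": 0.35}])

```text
time: 16.05
position: [0.4622, 0.0249, 0.1698]
tool_rot: [3.14, 0.045, 0.003]
ft_force: [1.5, -2.0, -1.3]
grip_width: 0.351
```

Request:
carry_out(commands=[{"tx": 0.0004, "ty": -0.007, "tz": 0, "rx": 0, "ry": 0, "rz": 0.05, "jaw": 0.35}, {"tx": 0.0011, "ty": -0.014, "tz": 0, "rx": 0, "ry": 0, "rz": 0.1, "jaw": 0.35}])

```text
time: 16.3
position: [0.4629, 0.0389, 0.1698]
tool_rot: [3.138, -0.112, 0.002]
ft_force: [2.1, -2.7, -0.7]
grip_width: 0.348
```

Request:
carry_out(commands=[{"tx": 0.0004, "ty": -0.007, "tz": 0, "rx": 0, "ry": 0, "rz": 0.05, "jaw": 0.35}, {"tx": 0.0011, "ty": -0.014, "tz": 0, "rx": 0, "ry": 0, "rz": 0.1, "jaw": 0.35}])

```text
time: 16.55
position: [0.4649, 0.0524, 0.1698]
tool_rot: [3.128, -0.269, 0.002]
ft_force: [0.9, -3.1, -1.4]
grip_width: 0.349
```

Request:
carry_out(commands=[{"tx": 0.0004, "ty": -0.007, "tz": 0, "rx": 0, "ry": 0, "rz": 0.05, "jaw": 0.35}, {"tx": 0.0011, "ty": -0.014, "tz": 0, "rx": 0, "ry": 0, "rz": 0.1, "jaw": 0.35}])

```text
time: 16.8
position: [0.4682, 0.0651, 0.1697]
tool_rot: [3.109, -0.425, 0.002]
ft_force: [0.9, -6.1, -0.1]
grip_width: 0.346
```

Request:
carry_out(commands=[{"tx": 0.0004, "ty": -0.007, "tz": 0, "rx": 0, "ry": 0, "rz": 0.05, "jaw": 0.35}])

```text
time: 16.92
position: [0.4703, 0.0713, 0.1697]
tool_rot: [3.097, -0.503, 0.001]
ft_force: [-0.9, -5.6, 1.2]
grip_width: 0.352
```

Request:
carry_out(commands=[{"tx": 0.0004, "ty": -0.007, "tz": 0, "rx": 0, "ry": 0, "rz": 0.05, "jaw": 0.35}])

```text
time: 17.05
position: [0.4726, 0.0774, 0.1697]
tool_rot: [3.082, -0.581, 0.0]
ft_force: [-1.6, -7.2, 1.4]
grip_width: 0.352
```

Request:
carry_out(commands=[{"tx": 0.0004, "ty": -0.007, "tz": 0, "rx": 0, "ry": 0, "rz": 0.05, "jaw": 0.35}])

```text
time: 17.18
position: [0.4753, 0.0834, 0.1696]
tool_rot: [3.066, -0.658, -0.0]
ft_force: [-2.9, -7.2, 2.9]
grip_width: 0.353
```

Request:
carry_out(commands=[{"tx": 0.0002, "ty": -0.005, "tz": 0, "rx": 0, "ry": 0, "rz": 0.035, "jaw": 0.35}])

```text
time: 17.3
position: [0.4773, 0.0877, 0.1696]
tool_rot: [3.054, -0.711, -0.001]
ft_force: [-2.8, -8.2, 4.6]
grip_width: 0.348
```

Run:
```python
from h import *
st()
c=camera_info("wrist")
im=get_image("wrist"); cv2.imwrite("pics/w11.png",im[:,:,::-1])
st()
im=get_image("scene")[120:310,210:350]; cv2.imwrite("pics/s11.png",cv2.resize(im[:,:,::-1],None,fx=3,fy=3,interpolation=2))
st()
```

```text
t 17.30 p [0.4773 0.0877 0.1696] rot [ 3.054e+00 -7.110e-01 -1.000e-03] F [-2.8  -8.19  4.65] T [-1.74  0.68  0.01] g 0.348
t 17.35 p [0.4776 0.0883 0.1696] rot [ 3.054e+00 -7.120e-01 -1.000e-03] F [-2.49 -7.01  2.36] T [-1.47  0.49 -0.01] g 0.352
t 17.40 p [0.4775 0.0882 0.1696] rot [ 3.055e+00 -7.090e-01 -1.000e-03] F [-2.75 -7.2   3.65] T [-1.48  0.56  0.05] g 0.35
```

View pics/w11.png

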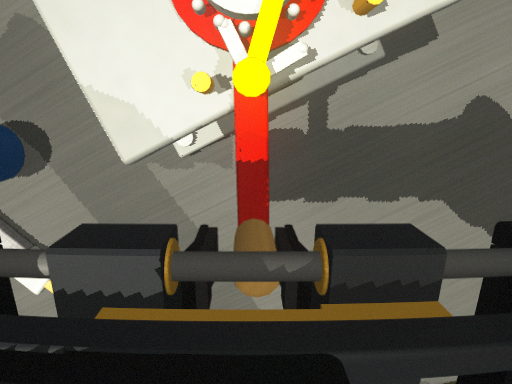

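View pics/s11.png

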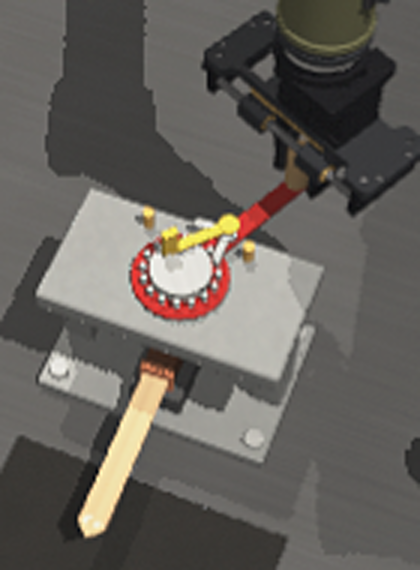

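Request:
carry_out(commands=[{"tx": 0, "ty": 0.003, "tz": 0, "rx": 0, "ry": 0, "rz": 0, "jaw": 0.35}, {"tx": 0, "ty": 0.005, "tz": 0, "rx": 0, "ry": 0, "rz": 0, "jaw": 0.6}, {"tx": 0, "ty": 0.005, "tz": 0, "rx": 0, "ry": 0, "rz": 0, "jaw": 0.6}, {"tx": 0, "ty": 0.005, "tz": 0, "rx": 0, "ry": 0, "rz": 0, "jaw": 0.6}, {"tx": 0, "ty": 0.005, "tz": -0.02, "rx": 0, "ry": 0, "rz": 0, "jaw": 0.6}, {"tx": 0, "ty": 0.005, "tz": -0.05, "rx": 0, "ry": 0, "rz": 0, "jaw": 0.6}, {"tx": 0, "ty": 0.005, "tz": -0.08, "rx": 0, "ry": 0, "rz": 0, "jaw": 0.6}, {"tx": 0, "ty": 0.005, "tz": -0.09, "rx": 0, "ry": 0, "rz": 0, "jaw": 0.6}, {"tx": 0, "ty": 0.005, "tz": -0.09, "rx": 0, "ry": 0, "rz": 0, "jaw": 0.6}])

```text
time: 18.52
position: [0.4755, 0.0882, 0.2595]
tool_rot: [-3.06, 0.707, -0.0]
ft_force: [0.5, 0.2, 0.1]
grip_width: 0.599
```

Run:
```python
from h import *
st()
im=get_image("wrist"); cv2.imwrite("pics/w12.png",im[:,:,::-1])
im=get_image("scene"); cv2.imwrite("pics/s12.png",im[:,:,::-1]);cv2.imwrite("pics/s12c.png",cv2.resize(im[120:310,210:350,::-1],None,fx=3,fy=3,interpolation=2))
```

```text
t 18.52 p [0.4755 0.0882 0.2595] rot [-3.06   0.707 -0.   ] F [0.52 0.23 0.09] T [ 0.05  0.09 -0.04] g 0.599
```

View pics/w12.png

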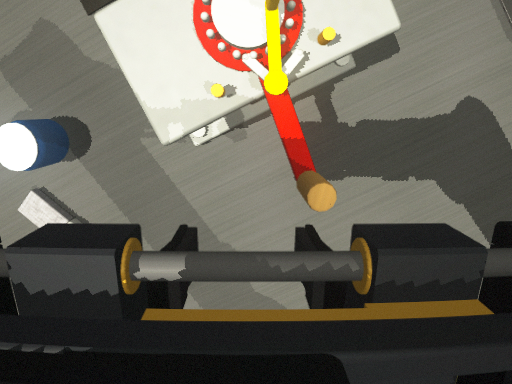

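View pics/s12.png

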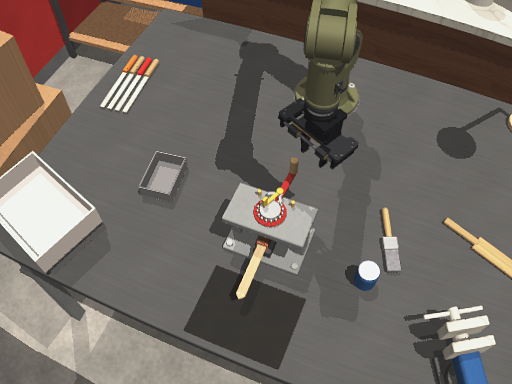

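View pics/s12c.png

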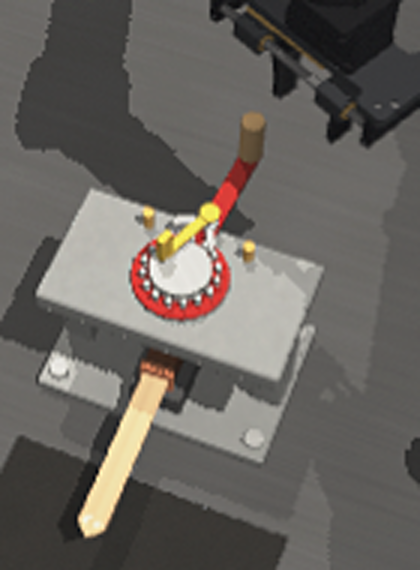

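Run:
```python
from h import *
f1=lambda u,v:((u+.5)/3-.5+210,(v+.5)/3-.5+120)
for nm,uv in [("grip12",(254,120)),("piv12",(210,212)),("fin12",(167,238))]:
    print(nm,atz("scene",f1(*uv),{"g":.207,"p":.178,"f":.201}[nm[0]]).round(4))
out=[]
N=300
for n in ["s9","s10","s11","s12c"]:
    im=cv2.imread(f"pics/{n}.png")
    g=np.linspace(-.045,.045,N)
    X,Y=np.meshgrid(g,g); P=np.stack([.603-Y.ravel(),.026-X.ravel(),np.full(X.size,.166)],1)
    uv=proj("scene",P); u=(uv[:,0]-210+.5)*3-.5; v=(uv[:,1]-120+.5)*3-.5
    r=cv2.remap(im,u.reshape(N,N).astype('f4'),v.reshape(N,N).astype('f4'),1)
    out.append(r)
    gr=r[:,:,0].astype(float) # blue: white teeth on red
    th=np.linspace(0,2*np.pi,720,endpoint=False)
    for rad in (.024,.026,.028,.030):
        cx=N/2+rad/.09*N*np.cos(th); cy=N/2+rad/.09*N*np.sin(th)
        s=cv2.remap(r[:,:,0],cx.astype('f4')[None],cy.astype('f4')[None],1)[0].astype(float)
        c=np.sum((s-s.mean())*np.exp(-1j*16*th))/720
        print(n,rad,abs(c).round(1),"phase deg",np.degrees(np.angle(c)/16*1).round(2))
cv2.imwrite("pics/top.png",np.hstack([np.hstack(out[:2]),]) if 0 else np.vstack([np.hstack(out[:2]),np.hstack(out[2:])]))
```

```text
grip12 [0.4601 0.0368 0.207 ]
piv12 [0.5455 0.0298 0.178 ]
fin12 [0.5975 0.0111 0.201 ]
s9 0.024 1.2 phase deg -2.71
s9 0.026 1.4 phase deg -9.41
s9 0.028 4.5 phase deg 8.34
s9 0.03 17.4 phase deg 7.1
s10 0.024 1.3 phase deg -2.86
s10 0.026 1.9 phase deg -8.45
s10 0.028 4.1 phase deg 8.01
s10 0.03 17.3 phase deg 6.66
s11 0.024 1.6 phase deg 3.85
s11 0.026 1.1 phase deg -7.45
s11 0.028 7.2 phase deg -7.07
s11 0.03 16.7 phase deg -7.24
s12c 0.024 0.5 phase deg -8.59
s12c 0.026 1.2 phase deg 8.76
s12c 0.028 5.9 phase deg 3.32
s12c 0.03 17.3 phase deg 3.84
```

View pics/top.png

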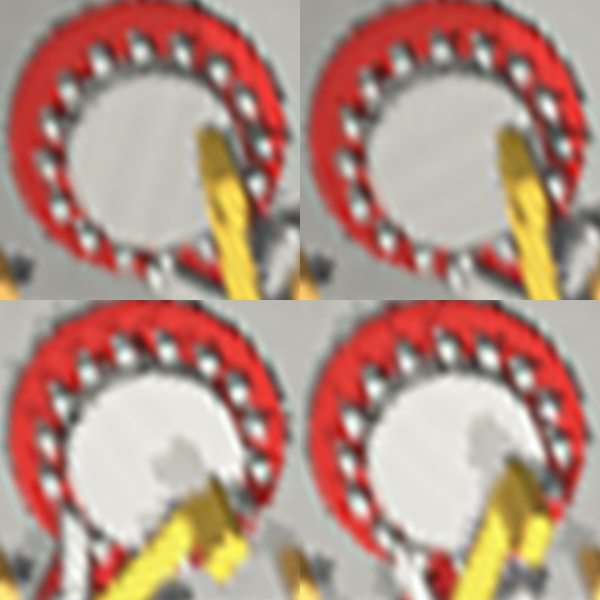

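```bash
cat >> h.py <<'E'
def wheel(n,full=False):
    im=cv2.imread(f"pics/{n}.png"); N=300
    g=np.linspace(-.045,.045,N)
    X,Y=np.meshgrid(g,g); P=np.stack([.603-Y.ravel(),.026-X.ravel(),np.full(X.size,.166)],1)
    uv=proj("scene",P); u,v=uv[:,0],uv[:,1]
    if not full: u=(u-210+.5)*3-.5; v=(v-120+.5)*3-.5
    r=cv2.remap(im,u.reshape(N,N).astype('f4'),v.reshape(N,N).astype('f4'),1)
    th=np.linspace(0,2*np.pi,720,endpoint=False); rad=.030
    s=cv2.remap(r[:,:,0],(N/2+rad/.09*N*np.cos(th)).astype('f4')[None],(N/2+rad/.09*N*np.sin(th)).astype('f4')[None],1)[0].astype(float)
    c=np.sum((s-s.mean())*np.exp(-1j*16*th))/720
    print(n,"wheel deg cw (mod 22.5)",round(-np.degrees(np.angle(c)/16),2))
E
python3 - <<'E'
from h import *
im=get_image("scene"); cv2.imwrite("pics/s13.png",im[:,:,::-1]);cv2.imwrite("pics/s13c.png",cv2.resize(im[120:310,210:350,::-1],None,fx=3,fy=3,interpolation=2))
for n in ["scene0","s8","s9","s10","s11","s12c","s13c"]: wheel(n,n=="scene0")
f1=lambda u,v:((u+.5)/3-.5+210,(v+.5)/3-.5+120)
print(atz("scene",f1(230,225),.178),atz("scene",f1(210,212),.178))
# wrist view of bar in w11 & w12
E
```

```text
scene0 wheel deg cw (mod 22.5) -0.71
s8 wheel deg cw (mod 22.5) -8.79
s9 wheel deg cw (mod 22.5) -7.1
s10 wheel deg cw (mod 22.5) -6.66
s11 wheel deg cw (mod 22.5) 7.24
s12c wheel deg cw (mod 22.5) -3.84
s13c wheel deg cw (mod 22.5) -3.85
[0.55143862 0.05024561 0.178     ] [0.5455115  0.02981119 0.178     ]
```

View pics/s13c.png

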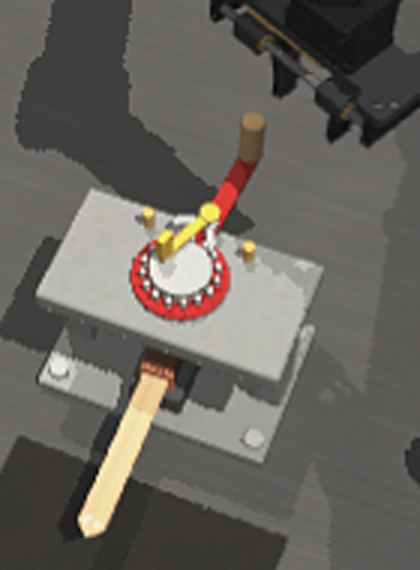

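```bash
python3 -c "
from h import *
plan((.4622,.036,.26),-.072)
plan((.4622,.036,.17),-.072)"
```

```text
t 18.68 p [0.4747 0.0875 0.2582] rot [ 3.06  -0.708 -0.004] F [-0.24 -0.51 -0.26] T [ 0.11  0.01 -0.06] g 0.598
shift [ 0.0114  0.0518 -0.0018] turn [ 0.0004  0.0023 -0.3828]
t 18.68 p [0.4747 0.0875 0.2582] rot [ 3.06  -0.708 -0.004] F [-0.24 -0.51 -0.26] T [ 0.11  0.01 -0.06] g 0.598
shift [0.0116 0.0517 0.0882] turn [ 0.0004  0.0023 -0.3828]
```

Request:
carry_out(commands=[{"tx": 0.005, "ty": 0.025, "tz": 0, "rx": 0, "ry": 0, "rz": -0.18, "jaw": 0.6}, {"tx": 0.0115, "ty": 0.052, "tz": 0, "rx": 0, "ry": 0, "rz": -0.36, "jaw": 0.6}, {"tx": 0.0115, "ty": 0.052, "tz": 0, "rx": 0, "ry": 0, "rz": -0.383, "jaw": 0.6}, {"tx": 0.0115, "ty": 0.052, "tz": 0.03, "rx": 0, "ry": 0, "rz": -0.383, "jaw": 0.6}, {"tx": 0.0115, "ty": 0.052, "tz": 0.065, "rx": 0, "ry": 0, "rz": -0.383, "jaw": 0.6}, {"tx": 0.0115, "ty": 0.052, "tz": 0.088, "rx": 0, "ry": 0, "rz": -0.383, "jaw": 0.6}, {"tx": 0.0115, "ty": 0.052, "tz": 0.088, "rx": 0, "ry": 0, "rz": -0.383, "jaw": 0.35}, {"tx": 0.0115, "ty": 0.052, "tz": 0.088, "rx": 0, "ry": 0, "rz": -0.383, "jaw": 0.35}, {"tx": 0.0115, "ty": 0.052, "tz": 0.088, "rx": 0, "ry": 0, "rz": -0.383, "jaw": 0.35}])

```text
time: 19.8
position: [0.4638, 0.036, 0.1727]
tool_rot: [-3.14, 0.114, -0.003]
ft_force: [-0.2, -0.1, 0.5]
grip_width: 0.38
```

Run:
```python
from h import *
st()
im=get_image("wrist"); cv2.imwrite("pics/w14.png",im[:,:,::-1])
```

```text
t 19.80 p [0.4638 0.036  0.1727] rot [-3.14e+00  1.14e-01 -3.00e-03] F [-0.25 -0.12  0.47] T [0.06 0.03 0.02] g 0.38
```

View pics/w14.png

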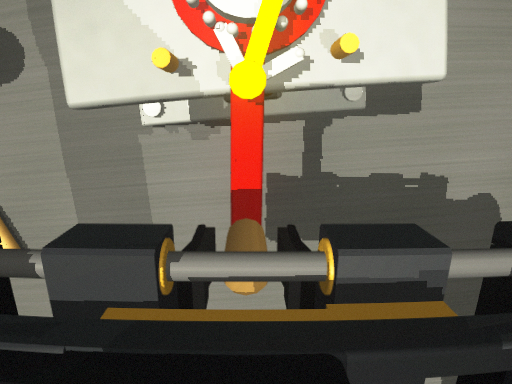

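Request:
carry_out(commands=[{"tx": 0.0004, "ty": -0.007, "tz": 0, "rx": 0, "ry": 0, "rz": 0.05, "jaw": 0.35}, {"tx": 0.0011, "ty": -0.014, "tz": 0, "rx": 0, "ry": 0, "rz": 0.1, "jaw": 0.35}, {"tx": 0.0021, "ty": -0.0209, "tz": 0, "rx": 0, "ry": 0, "rz": 0.15, "jaw": 0.35}])

```text
time: 20.23
position: [0.4667, 0.0554, 0.1722]
tool_rot: [3.12, -0.352, 0.001]
ft_force: [-0.8, -4.3, 1.4]
grip_width: 0.349
```

Request:
carry_out(commands=[{"tx": 0.0004, "ty": -0.007, "tz": 0, "rx": 0, "ry": 0, "rz": 0.05, "jaw": 0.35}])

```text
time: 20.35
position: [0.4683, 0.0613, 0.1722]
tool_rot: [3.109, -0.431, 0.0]
ft_force: [-1.9, -3.9, 0.9]
grip_width: 0.349
```

Request:
carry_out(commands=[{"tx": 0.0004, "ty": -0.007, "tz": 0, "rx": 0, "ry": 0, "rz": 0.05, "jaw": 0.35}])

```text
time: 20.48
position: [0.4702, 0.0676, 0.1721]
tool_rot: [3.096, -0.509, -0.001]
ft_force: [-2.9, -4.6, 3.7]
grip_width: 0.35
```

Request:
carry_out(commands=[{"tx": 0.0004, "ty": -0.007, "tz": 0, "rx": 0, "ry": 0, "rz": 0.05, "jaw": 0.35}])

```text
time: 20.6
position: [0.4724, 0.0738, 0.1721]
tool_rot: [3.082, -0.586, -0.002]
ft_force: [-6.9, -5.6, 4.9]
grip_width: 0.353
```

Request:
carry_out(commands=[{"tx": 0.0004, "ty": -0.007, "tz": 0, "rx": 0, "ry": 0, "rz": 0.05, "jaw": 0.35}])

```text
time: 20.72
position: [0.4749, 0.0799, 0.1721]
tool_rot: [3.065, -0.663, -0.004]
ft_force: [-6.0, -6.2, 6.2]
grip_width: 0.353
```

Request:
carry_out(commands=[{"tx": 0.0004, "ty": -0.007, "tz": 0, "rx": 0, "ry": 0, "rz": 0.05, "jaw": 0.35}])

```text
time: 20.85
position: [0.4777, 0.0859, 0.172]
tool_rot: [3.047, -0.739, -0.005]
ft_force: [-7.4, -6.5, 6.6]
grip_width: 0.351
```

Request:
carry_out(commands=[{"tx": 0, "ty": 0.001, "tz": 0, "rx": 0, "ry": 0, "rz": -0.007, "jaw": 0.35}, {"tx": 0, "ty": 0.002, "tz": 0, "rx": 0, "ry": 0, "rz": -0.014, "jaw": 0.35}, {"tx": 0, "ty": 0.003, "tz": 0, "rx": 0, "ry": 0, "rz": -0.021, "jaw": 0.35}, {"tx": 0, "ty": 0.004, "tz": 0, "rx": 0, "ry": 0, "rz": -0.028, "jaw": 0.35}])

```text
time: 21.35
position: [0.4764, 0.0833, 0.1721]
tool_rot: [3.06, -0.693, -0.003]
ft_force: [-5.2, -3.5, 3.6]
grip_width: 0.351
```

Request:
carry_out(commands=[{"tx": 0, "ty": 0.001, "tz": 0, "rx": 0, "ry": 0, "rz": -0.007, "jaw": 0.35}, {"tx": 0, "ty": 0.002, "tz": 0, "rx": 0, "ry": 0, "rz": -0.014, "jaw": 0.35}, {"tx": 0, "ty": 0.003, "tz": 0, "rx": 0, "ry": 0, "rz": -0.021, "jaw": 0.35}, {"tx": 0, "ty": 0.004, "tz": 0, "rx": 0, "ry": 0, "rz": -0.028, "jaw": 0.35}])

```text
time: 21.85
position: [0.4755, 0.0808, 0.1719]
tool_rot: [3.072, -0.649, -0.001]
ft_force: [-3.6, -2.3, 2.3]
grip_width: 0.351
```

Request:
carry_out(commands=[{"tx": 0, "ty": 0.001, "tz": 0, "rx": 0, "ry": 0, "rz": -0.007, "jaw": 0.35}, {"tx": 0, "ty": 0.002, "tz": 0, "rx": 0, "ry": 0, "rz": -0.014, "jaw": 0.35}, {"tx": 0, "ty": 0.003, "tz": 0, "rx": 0, "ry": 0, "rz": -0.021, "jaw": 0.35}, {"tx": 0, "ty": 0.004, "tz": 0, "rx": 0, "ry": 0, "rz": -0.028, "jaw": 0.35}])

```text
time: 22.35
position: [0.4745, 0.078, 0.1716]
tool_rot: [-3.083, 0.605, -0.001]
ft_force: [-2.0, -2.4, 2.0]
grip_width: 0.352
```

Run:
```python
from h import *
im=get_image("scene"); cv2.imwrite("pics/s15c.png",cv2.resize(im[120:310,210:350,::-1],None,fx=3,fy=3,interpolation=2))
st(); wheel("s15c")
im=get_image("wrist"); cv2.imwrite("pics/w15.png",im[:,:,::-1])
```

```text
t 22.40 p [0.4744 0.0778 0.1716] rot [ 3.083e+00 -6.050e-01  1.000e-03] F [-2.22 -3.09  2.91] T [-0.56  0.6  -0.08] g 0.35
s15c wheel deg cw (mod 22.5) 5.83
```

View pics/w15.png

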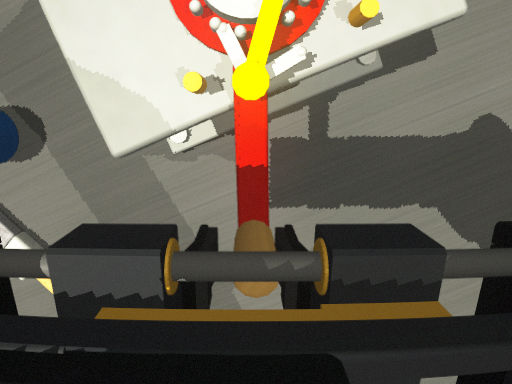

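Request:
carry_out(commands=[{"tx": 0, "ty": 0.001, "tz": 0, "rx": 0, "ry": 0, "rz": -0.007, "jaw": 0.35}, {"tx": 0, "ty": 0.002, "tz": 0, "rx": 0, "ry": 0, "rz": -0.014, "jaw": 0.35}, {"tx": 0, "ty": 0.003, "tz": 0, "rx": 0, "ry": 0, "rz": -0.021, "jaw": 0.35}, {"tx": 0, "ty": 0.004, "tz": 0, "rx": 0, "ry": 0, "rz": -0.028, "jaw": 0.35}, {"tx": 0, "ty": 0.004, "tz": 0, "rx": 0, "ry": 0, "rz": -0.028, "jaw": 0.35}])

```text
time: 23.08
position: [0.4729, 0.0741, 0.1716]
tool_rot: [3.091, -0.563, 0.001]
ft_force: [-1.2, -3.0, 2.7]
grip_width: 0.354
```

Request:
carry_out(commands=[{"tx": 0, "ty": 0.001, "tz": 0, "rx": 0, "ry": 0, "rz": -0.007, "jaw": 0.35}, {"tx": 0, "ty": 0.002, "tz": 0, "rx": 0, "ry": 0, "rz": -0.014, "jaw": 0.35}, {"tx": 0, "ty": 0.003, "tz": 0, "rx": 0, "ry": 0, "rz": -0.021, "jaw": 0.35}, {"tx": 0, "ty": 0.004, "tz": 0, "rx": 0, "ry": 0, "rz": -0.028, "jaw": 0.35}, {"tx": 0, "ty": 0.004, "tz": 0, "rx": 0, "ry": 0, "rz": -0.028, "jaw": 0.35}])

```text
time: 23.7
position: [0.4716, 0.0704, 0.1716]
tool_rot: [3.098, -0.52, 0.001]
ft_force: [-0.3, -2.5, 1.0]
grip_width: 0.349
```

Run:
```python
from h import *
im=get_image("scene"); cv2.imwrite("pics/s16c.png",cv2.resize(im[120:310,210:350,::-1],None,fx=3,fy=3,interpolation=2))
st(); wheel("s16c")
```

```text
t 23.75 p [0.4715 0.0704 0.1715] rot [ 3.098e+00 -5.200e-01  1.000e-03] F [ 0.91 -2.25  2.34] T [-0.53 -0.01  0.03] g 0.349
s16c wheel deg cw (mod 22.5) 3.53
```

Request:
carry_out(commands=[{"tx": 0, "ty": 0, "tz": 0, "rx": 0, "ry": 0, "rz": 0, "jaw": 0.35}, {"tx": 0, "ty": 0, "tz": 0, "rx": 0, "ry": 0, "rz": 0, "jaw": 0.35}, {"tx": 0, "ty": 0, "tz": 0, "rx": 0, "ry": 0, "rz": 0, "jaw": 0.35}, {"tx": 0, "ty": 0, "tz": 0, "rx": 0, "ry": 0, "rz": 0, "jaw": 0.35}])

```text
time: 24.25
position: [0.4715, 0.0704, 0.1716]
tool_rot: [3.098, -0.52, 0.001]
ft_force: [1.1, -3.2, 0.9]
grip_width: 0.346
```

Request:
carry_out(commands=[{"tx": 0, "ty": 0.001, "tz": 0, "rx": 0, "ry": 0, "rz": -0.007, "jaw": 0.35}, {"tx": 0, "ty": 0.002, "tz": 0, "rx": 0, "ry": 0, "rz": -0.014, "jaw": 0.35}, {"tx": 0, "ty": 0.003, "tz": 0, "rx": 0, "ry": 0, "rz": -0.021, "jaw": 0.35}, {"tx": 0, "ty": 0.004, "tz": 0, "rx": 0, "ry": 0, "rz": -0.028, "jaw": 0.35}, {"tx": 0, "ty": 0.004, "tz": 0, "rx": 0, "ry": 0, "rz": -0.028, "jaw": 0.35}])

```text
time: 24.88
position: [0.4699, 0.0667, 0.1714]
tool_rot: [3.105, -0.476, -0.0]
ft_force: [1.3, -3.0, 0.3]
grip_width: 0.352
```

Run:
```python
from h import *
im=get_image("scene"); cv2.imwrite("pics/s17c.png",cv2.resize(im[120:310,210:350,::-1],None,fx=3,fy=3,interpolation=2))
st(); wheel("s17c")
```

```text
t 24.93 p [0.4699 0.0667 0.1714] rot [ 3.105e+00 -4.760e-01 -1.000e-03] F [ 0.45 -1.57  0.16] T [-0.39 -0.04  0.03] g 0.354
s17c wheel deg cw (mod 22.5) 2.37
```

Request:
carry_out(commands=[{"tx": 0, "ty": 0.001, "tz": 0, "rx": 0, "ry": 0, "rz": -0.007, "jaw": 0.35}, {"tx": 0, "ty": 0.002, "tz": 0, "rx": 0, "ry": 0, "rz": -0.014, "jaw": 0.35}, {"tx": 0, "ty": 0.003, "tz": 0, "rx": 0, "ry": 0, "rz": -0.021, "jaw": 0.35}, {"tx": 0, "ty": 0.004, "tz": 0, "rx": 0, "ry": 0, "rz": -0.028, "jaw": 0.35}, {"tx": 0, "ty": 0.004, "tz": 0, "rx": 0, "ry": 0, "rz": -0.028, "jaw": 0.35}])

```text
time: 25.55
position: [0.4687, 0.0628, 0.1715]
tool_rot: [3.111, -0.433, -0.0]
ft_force: [0.8, -2.0, -1.2]
grip_width: 0.348
```

Run:
```python
from h import *
im=get_image("scene"); cv2.imwrite("pics/s18c.png",cv2.resize(im[120:310,210:350,::-1],None,fx=3,fy=3,interpolation=2))
st(); wheel("s18c")
```

```text
t 25.60 p [0.4687 0.0629 0.1715] rot [ 3.111 -0.433 -0.   ] F [-0.21 -1.5  -0.5 ] T [-0.25 -0.03 -0.01] g 0.347
s18c wheel deg cw (mod 22.5) 0.86
```

Request:
carry_out(commands=[{"tx": 0, "ty": 0.001, "tz": 0, "rx": 0, "ry": 0, "rz": -0.007, "jaw": 0.35}, {"tx": 0, "ty": 0.002, "tz": 0, "rx": 0, "ry": 0, "rz": -0.014, "jaw": 0.35}, {"tx": 0, "ty": 0.003, "tz": 0, "rx": 0, "ry": 0, "rz": -0.021, "jaw": 0.35}, {"tx": 0, "ty": 0.004, "tz": 0, "rx": 0, "ry": 0, "rz": -0.028, "jaw": 0.35}, {"tx": 0, "ty": 0.004, "tz": 0, "rx": 0, "ry": 0, "rz": -0.028, "jaw": 0.35}])

```text
time: 26.22
position: [0.4677, 0.059, 0.1715]
tool_rot: [3.117, -0.389, -0.0]
ft_force: [-0.4, -0.8, -0.5]
grip_width: 0.351
```

Run:
```python
from h import *
im=get_image("scene"); cv2.imwrite("pics/s19c.png",cv2.resize(im[120:310,210:350,::-1],None,fx=3,fy=3,interpolation=2))
st(); wheel("s19c")
```

```text
t 26.27 p [0.4677 0.059  0.1715] rot [ 3.117 -0.389 -0.   ] F [-0.19  0.01 -0.81] T [-0.18  0.08 -0.  ] g 0.349
s19c wheel deg cw (mod 22.5) -0.48
```

Request:
carry_out(commands=[{"tx": 0, "ty": 0.0007, "tz": 0, "rx": 0, "ry": 0, "rz": -0.005, "jaw": 0.35}, {"tx": 0, "ty": 0.0014, "tz": 0, "rx": 0, "ry": 0, "rz": -0.01, "jaw": 0.35}, {"tx": 0, "ty": 0.002, "tz": 0, "rx": 0, "ry": 0, "rz": -0.015, "jaw": 0.35}, {"tx": 0, "ty": 0.003, "tz": 0, "rx": 0, "ry": 0, "rz": -0.02, "jaw": 0.35}, {"tx": 0, "ty": 0.003, "tz": 0, "rx": 0, "ry": 0, "rz": -0.02, "jaw": 0.35}])

```text
time: 26.9
position: [0.4671, 0.0561, 0.1716]
tool_rot: [3.121, -0.358, 0.0]
ft_force: [0.8, 0.6, -0.1]
grip_width: 0.345
```

Run:
```python
from h import *
im=get_image("scene"); cv2.imwrite("pics/s20c.png",cv2.resize(im[120:310,210:350,::-1],None,fx=3,fy=3,interpolation=2))
st(); wheel("s20c")
im=get_image("wrist"); cv2.imwrite("pics/w20.png",im[:,:,::-1])
```

```text
t 26.95 p [0.4671 0.0561 0.1716] rot [ 3.121 -0.358  0.   ] F [-0.22 -0.74 -0.29] T [-0.08  0.06 -0.01] g 0.35
s20c wheel deg cw (mod 22.5) -1.0
```

View pics/w20.png

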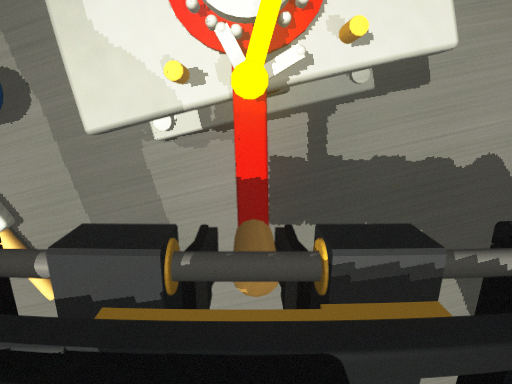

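Request:
carry_out(commands=[{"tx": 0, "ty": 0.0007, "tz": 0, "rx": 0, "ry": 0, "rz": -0.005, "jaw": 0.35}, {"tx": 0, "ty": 0.0014, "tz": 0, "rx": 0, "ry": 0, "rz": -0.01, "jaw": 0.35}, {"tx": 0, "ty": 0.002, "tz": 0, "rx": 0, "ry": 0, "rz": -0.015, "jaw": 0.35}, {"tx": 0, "ty": 0.003, "tz": 0, "rx": 0, "ry": 0, "rz": -0.02, "jaw": 0.35}, {"tx": 0, "ty": 0.003, "tz": 0, "rx": 0, "ry": 0, "rz": -0.02, "jaw": 0.35}])

```text
time: 27.62
position: [0.4664, 0.0532, 0.1715]
tool_rot: [3.124, -0.326, 0.0]
ft_force: [0.6, 0.1, 0.2]
grip_width: 0.347
```

Run:
```python
from h import *
im=get_image("scene"); cv2.imwrite("pics/s21c.png",cv2.resize(im[120:310,210:350,::-1],None,fx=3,fy=3,interpolation=2))
st(); wheel("s21c")
im=get_image("wrist"); cv2.imwrite("pics/w21.png",im[:,:,::-1])
```

```text
t 27.68 p [0.4664 0.0533 0.1715] rot [ 3.125 -0.326  0.   ] F [-0.09 -0.35 -0.13] T [-0.01 -0.01  0.02] g 0.348
s21c wheel deg cw (mod 22.5) -1.09
```

View pics/w21.png

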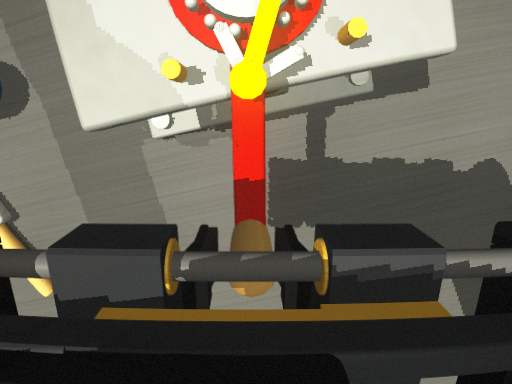

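Request:
carry_out(commands=[{"tx": 0, "ty": 0.0005, "tz": 0, "rx": 0, "ry": 0, "rz": 0, "jaw": 0.5}, {"tx": 0, "ty": 0.0005, "tz": 0, "rx": 0, "ry": 0, "rz": 0, "jaw": 0.6}, {"tx": 0, "ty": 0.0005, "tz": 0, "rx": 0, "ry": 0, "rz": 0, "jaw": 0.6}, {"tx": 0, "ty": 0.0005, "tz": -0.02, "rx": 0, "ry": 0, "rz": 0, "jaw": 0.6}, {"tx": 0, "ty": 0.0005, "tz": -0.05, "rx": 0, "ry": 0, "rz": 0, "jaw": 0.6}, {"tx": 0, "ty": 0.0005, "tz": -0.08, "rx": 0, "ry": 0, "rz": 0, "jaw": 0.6}, {"tx": 0, "ty": 0.0005, "tz": -0.09, "rx": 0, "ry": 0, "rz": 0, "jaw": 0.6}, {"tx": 0, "ty": 0.0005, "tz": -0.09, "rx": 0, "ry": 0, "rz": 0, "jaw": 0.6}])

```text
time: 28.72
position: [0.4664, 0.0528, 0.2615]
tool_rot: [3.124, -0.327, 0.001]
ft_force: [0.2, -0.1, 0.3]
grip_width: 0.602
```

Run:
```python
from h import *
im=get_image("scene"); cv2.imwrite("pics/s22.png",im[:,:,::-1]); cv2.imwrite("pics/s22c.png",cv2.resize(im[120:310,210:350,::-1],None,fx=3,fy=3,interpolation=2))
st(); wheel("s22c")
im=get_image("wrist"); cv2.imwrite("pics/w22.png",im[:,:,::-1])
```

```text
t 28.77 p [0.4659 0.0527 0.2607] rot [ 3.124e+00 -3.270e-01 -2.000e-03] F [-0.42  0.19 -0.81] T [ 0.02 -0.04  0.03] g 0.599
s22c wheel deg cw (mod 22.5) -1.08
```

View pics/s22c.png

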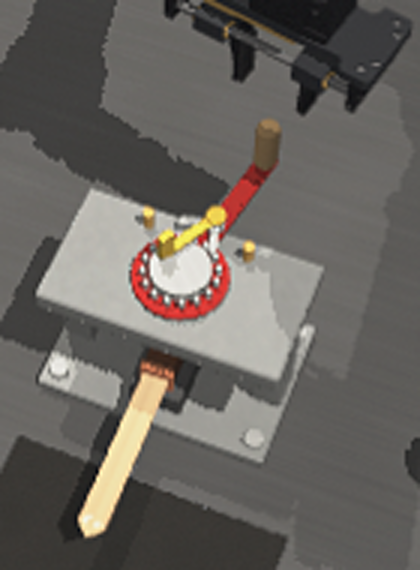

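View pics/w22.png

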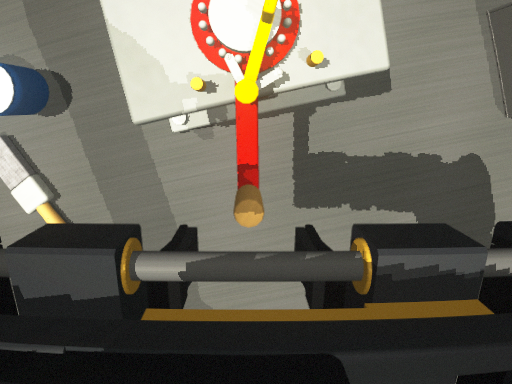

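Run:
```python
from h import *
a=cv2.imread("pics/w22.png"); cv2.imwrite("pics/w22c.png",cv2.resize(a[0:240,150:350],None,fx=3,fy=3,interpolation=2)[:600])
c=camera_info("wrist")
ax=np.array([.602,.026])
for p,z in [((247,91),.176),((248,205),.207),((268,22),.176)]: print(atz("wrist",p,z,c).round(4))
for s in (.2,.25,.3):
  for f in (.21,):
    h=np.array([-np.cos(f),np.sin(f)]); pv=ax+.056*h
    d=-h; ang=np.arctan2(d[1],d[0])-s; fin=pv+.056*np.array([np.cos(ang),np.sin(ang)]); mid=pv+.04*np.array([np.cos(ang),np.sin(ang)])
    print(s,proj("wrist",[(*pv,.176),(*mid,.176),(*fin,.201),(*(ax+.14*h),.207)],c).round(1).tolist())
im=get_image("side"); cv2.imwrite("pics/d22.png",cv2.resize(im[130:250,170:290,::-1],None,fx=5,fy=5,interpolation=2))
```

```text
[0.5475 0.0345 0.176 ]
[0.4712 0.05   0.207 ]
[0.5912 0.0101 0.176 ]
0.2 [[242.9, 92.3], [254.0, 35.9], [260.2, 1.2], [242.5, 214.6]]
0.25 [[242.9, 92.3], [256.8, 36.6], [264.5, 2.3], [242.5, 214.6]]
0.3 [[242.9, 92.3], [259.5, 37.4], [268.8, 3.6], [242.5, 214.6]]
```

View pics/w22c.png

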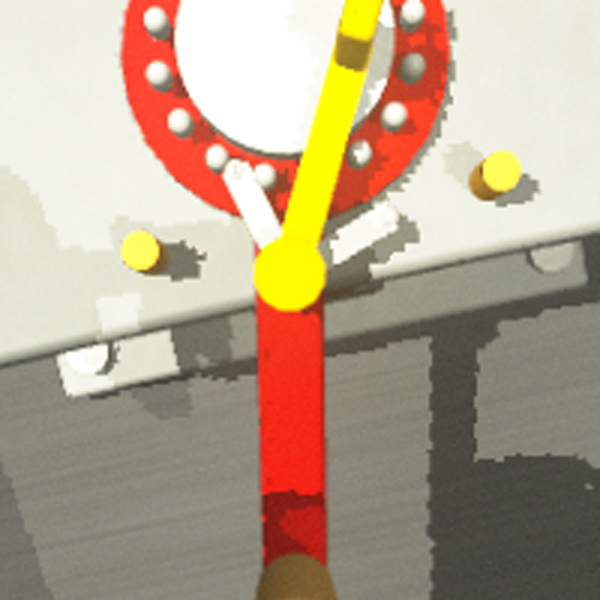

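View pics/d22.png

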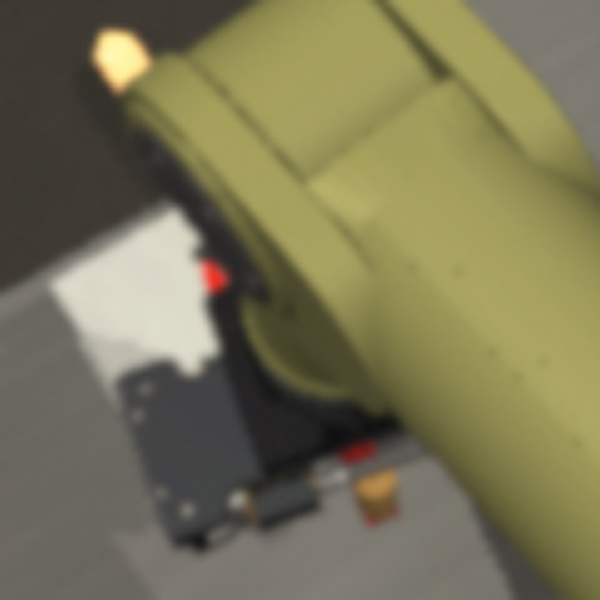

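Run:
```python
from h import *
a=cv2.imread("pics/scene0.png").astype(int);b=cv2.imread("pics/s22.png").astype(int)
for n,(x0,x1,y0,y1) in dict(tub=(130,195,145,205),tin=(350,385,255,295),brush=(375,405,200,275)).items():
    print(n,abs(a-b)[y0:y1,x0:x1].mean().round(2))
im=get_image("scene"); cv2.imwrite("pics/s23c.png",cv2.resize(im[120:310,210:350,::-1],None,fx=3,fy=3,interpolation=2)); wheel("s23c"); st()
print(ctrl.close_job())
```

```text
tub 3.43
tin 1.01
brush 0.69
s23c wheel deg cw (mod 22.5) -1.09
t 28.93 p [0.4655 0.0527 0.2602] rot [ 3.124 -0.326 -0.004] F [-0.17  0.28 -0.12] T [ 0.    0.01 -0.03] g 0.597
the job is handed in; nothing more can be done
None
```

I pushed the selector over to tightening and swung the handle until it turned clearly harder. I then let go and handed the job in at about 29 s. I'm less sure how firmly the pad still holds the knife now that the handle is released.

- **Selector:** it read about 0.31 rad just after the push, and about 0.26 rad in the last wrist picture. It crept back a little but is still above the 0.2 needed.
- **Tightening:** the force at the grip was 2–3 N with the pad in the air. On the fourth swing it rose at about 0.2 N per mm to 8.6 N.
- **First release failed:** I let go quickly, and the screw sprang back about 11°, which left the pad nearly loose. So I took hold again and pushed to about 9.1 N, which is above the 6 N firm level and below the 13 N cracking level. I then eased off slowly until the force was zero.
- **Final hold:** the screw still gave back several degrees on the slow release, then did not move for more than 1 s (wheel readings −1.09°, −1.08°, −1.09°). I estimate the screw is still about 3° past first contact, worth roughly 1.5 N at the grip. I worked that out from pictures and forces and did not measure the clamping force directly.
- **At hand-in:** the gripper was clear of everything, with no force on it. Comparing first and last pictures, the tin and brush areas barely changed. The tub area changed slightly more; I put that down to the arm's shadow, and a late full picture showed the tub in its place.

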